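Set the stop of the sowing gauge

TASK

Set the sowing gauge on the bench: lift the lidded jar out of the lane and set it down gently, upright, on the middle of the square cork mat, then nudge the stiff stop along until the front edge of its tongue is level with the point of the steel index mark, without running past it. Only then swing the clamp lever on the stop fully over to its other side, leaving the stop at the mark. Do not push the jar with the stop, and leave all the other things where they stand.

Things in the scene. Friction and masses are not known exactly. Their poses are not given: they have to be found in the camera images.
- gauge: the sowing gauge: a plywood board 140 (x) x 380 (y) x 12 mm fixed flat on the bench, a dark groove (the lane) down its middle along its own y; origin at the centre of its underside, z up. The stop is to be pushed towards its +y
- stop: stiff metal stop slide; slides 200 mm along the gauge's y, axes as the gauge's. Origin: lane centre, board-top height, in the plane of its push face (looks to -y). Block 90 mm (x) by y 0 to +35, 2 to 34 mm above the origin; ahead of it a tongue 50 mm wide, 2 to 10 mm high, ends at y +95. Too big to grip: push it. About 9 N friction holds it where left; it starts 60 to 165 mm short of the mark
- stop_push (a point): centre of the stop's flat push face (90 mm wide, 32 mm tall), which looks to the gauge's -y; push it towards +y
- stop_tip (a point): middle of the straight front edge of the stop's tongue, on its upper side; this edge is what is read against the mark; axes as the gauge's
- mark_line (a point): point of the pointed steel index block (14 mm tall, 24 mm along y, 28 mm along x), fixed on the board on the +x side of the lane, 31 mm from its centre line, clear of the tongue; axes as the gauge's. The stop is set when stop_tip has the same y along the gauge as this point. Its place varies
- clamp (a joint): black clamp lever on the stop's block, rad: 0 = open, leaning 40 degrees to the gauge's -x; 1.4 = clamped, leaning 40 degrees to +x. Its axis runs along the gauge's y, through a point 17.5 mm to +y of the stop's origin and 42 mm above it. Stays where left; about 1.5 N at the tip moves it; does not alter the slide's friction
- clamp_tip (a point): free end of the clamp lever, a round bar 11 mm thick whose end lies 36 mm from its axis
- jar: glass jar with a closed metal lid, 60 mm across, 100 mm tall, 0.3 kg (may vary by a third), standing on the gauge's lane between the stop and the mark; origin at the centre of its underside
- mat: square cork mat 120 x 120 x 6 mm fixed to the bench, left or right of the gauge; origin at the centre of its underside
- mug: white ceramic mug, 76 mm across, 90 mm tall, handle on its own +y side; a bystander, origin at the centre of its underside
- pot: open terracotta pot, 80 mm across, 85 mm tall; a bystander, origin at the centre of its underside
- tin: closed grey-painted metal can, 68 mm across, 95 mm tall; a bystander, origin at the centre of its underside
- saucer: round terracotta saucer, 120 mm across, 22 mm tall; a bystander, origin at the centre of its underside
- trowel: orange garden trowel lying flat, 280 mm long along its own x, blade to +x; a bystander, origin at the centre of its underside
- sprayer: white plastic bottle, 70 mm across, 190 mm tall; a bystander, origin at the centre of its underside
There are look-alikes about, which are no part of the job. What is shaped like the jar but yellow is not meant.

How it is judged (in metres and radians):
On the way, in this order (a step that is already met when the one before it is completed fails the run):
1. the jar stands upright on the cork mat, let go (horizontal distance between jar and mat below 0.04 m and z of jar in the frame of mat below 0.012 m and angle between jar's own z axis and vertical below 0.1 rad and linear speed of jar below 0.03 m/s and contact force between the fingers and jar below 0.1 N), for 0.2 s.
2. the stop's front edge is level with the mark, the clamp still open (y of stop_tip in the frame of mark_line between -0.004 and 0.004 m and value of joint clamp below 0.4 rad and linear speed of stop below 0.005 m/s), for 0.2 s.
3. the clamp lever is swung fully over (value of joint clamp above 1.15 rad), for 0.2 s.
At the end, for the whole second after the job is handed in: The front edge of the stop's tongue is within 4 mm of the mark along the lane and at rest, the clamp lever is over (joint above 1.15 rad of 1.4), and the jar stands upright (within 0.1 rad) and still on the cork mat, its centre within 40 mm of the mat's; nothing is held (all of step 1 and y of stop_tip in the frame of mark_line between -0.004 and 0.004 m and value of joint clamp above 1.15 rad and linear speed of stop below 0.005 m/s and contact force between the fingers and stop below 0.1 N); the robot touches nothing.
It fails at once if the stop's edge is run more than 5 mm past the mark (y of stop_tip in the frame of mark_line above 0.005 m).
It fails at once if the stop pushes the jar (contact force between stop and jar above 1 N).
It fails at once if the jar is dropped or banged onto the mat (contact force between jar and mat above 60 N).
It fails at once if a bystander (mug, pot, tin, saucer, trowel, sprayer) is moved more than 25 mm or tipped (distance of any of mug, pot, tin, saucer, trowel, sprayer from where it was at the start of the episode above 0.025 m or angle between any of mug, pot, tin, saucer, trowel, sprayer's own z axis and vertical above 0.4 rad).
It also fails if it takes over 64 s, if anything falls off the work surface, if the arm or the gripper's body presses on something with over 40 N, if the wrist force passes 120 N, or if a joint passes its speed limit or range.

ROBOT

A 7-joint arm with a two-finger parallel gripper is mounted at the origin on the work surface. World frame = base frame: x ahead of the robot, y to its left, z up, the work surface at z = 0. Lengths are in mm, angles in rad, forces in N, time in s.
With the tool pointing down it reaches from about 400 to 850 mm from the base axis. Payload 4.5 kg.
Tool frame: the origin (TCP) lies midway between the tips of the shut fingers; the grasp point (between the pads) lies bot.grasp_offset behind it (bot.grasp_offset is the distance from the TCP to the grasp point, in mm); x points along the fingers, y is the direction in which the jaws open and shut, and the axes are right-handed (so a half turn about x gives the same grasp; the last joint's range is limited). The gripper opens to 85 mm and grips with 20 to 120 N. Pads are 22 mm wide; open, the fingers measure 114 mm over their backs; the gripper's body (76 mm by 85 mm) begins 54 mm behind the grasp point. The pads swing forward as they close: fully open they stand 13 mm farther back than shut.
Start: joints at [1.227, 0.689, -0.195, 1.565, 0.157, 0.902, -0.215], TCP at [230.578, -580.937, 231.317] pointing down, gripper open.
Joint ranges: [-3.01, 3.01], [-0.46, 2.08], [-1.47, 1.51], [0.13, 2.56], [-1, 4.14], [0.04, 2.09], [-2.66, 2.66]. Speed limits (rad/s): [2.57, 2.57, 3.14, 3.14, 3.14, 3.14, 3.14].

INTERFACE

Orientations are given as a rotation vector (axis times angle).
In Python, from plant import bot gives the robot as it stands. The module is installed in compiled form; this text tells all that it offers.
- The arm moves only by the tool drive_tool, never from a script. Its argument "motion" is one flat list of numbers, 7 for each row, row after row: the shift along the tool's x, y, z in mm, then the turn, a rotation vector about the tool's x, y, z in degrees, then the opening, from -1 (shut) to 1 (fully open), so that 0 is half open. In form: [tx, ty, tz, ax, ay, az, claw, tx, ty, tz, ax, ay, az, claw, ...]. A call has 1 to 12 rows; each row shifts and turns the pose as measured when the row begins, along the tool's axes as they then stand; what a row does not reach is not made up. A row lasts 1/10 s, in which the tool goes at most 50 mm and 8.59 degrees, less where a joint would pass 70% of its speed; a pose out of reach is approached as far as the arm can. A call with a gripper value outside its range is refused whole. The fingers move at their own pace and stop on an object; the grip force is fixed at half the most. Time passes only in rows, so rows that do not move let the fingers close. It gives the time, the measured TCP pose, the force and the opening at its end, in the units of the state.
- bot.read_state(): the state, without advancing time (a new reading comes with each control period).
- bot.grab_frame(name): name is "scene" or "top"; returns a dict with "pixels" (400x640x3 uint8, red, green, blue), "camera_matrix" (3x3 intrinsics, pixels), "R" (3x3) and "t" (3): a world point X has camera coordinates R X + t. Camera axes: x right, y down, z forward; pixel columns grow to the right and rows downward; lengths in mm; the calibration is good to about 2 mm. A picture is of the moment at which its call begins. There is no depth.
- bot.job_done(): hands the job in, once; it reports no verdict.
The state is a dict: "t": time; "joints": joint angles; "qvel": joint speeds; "joint_torque": joint torques, N m; "ee_pos": TCP position; "tool_rot": TCP orientation; "wrist_force": force on the tool from outside, world axes, zero at the start; "wrist_torque": the same for the moment, N m; "opening": finger opening in mm.
Only numpy, scipy, OpenCV 4.12 (cv2) and the standard library are available. Lean on these libraries where they do the work, as an engineer would, in place of code of your own. Each camera call takes 0.05 s, during which the arm holds its last target.

## Working session

There is one attempt and no reset: what is moved stays moved. The work goes in short steps, Python scripts to look and compute and a tool call to move; the robot and the scene stay as the last step left them, time stands still between calls to the robot, and variables do not carry over. Pictures are saved under pics/ and viewed, and the job is handed in when it is done.

Besides the shell and the picture viewer there is one more tool, called as name(argument=value, ...) on one line, values as JSON. drive_tool: Moves the arm, as the interface text tells. Its arguments: {"type":"object","properties":{"motion":{"type":"array","items":{"type":"number"}}},"required":["motion"]}

```bash
mkdir -p pics; python3 - <<'E'
from plant import bot
import cv2
s=bot.read_state(); print(s, bot.grasp_offset)
for n in("scene","top"):
    f=bot.grab_frame(n); cv2.imwrite(f"pics/{n}0.png",f["pixels"][:,:,::-1]); print(n,f["camera_matrix"].tolist(),f["R"].tolist(),f["t"].tolist())
E
```

```text
{'t': 0.0, 'joints': array([ 1.22679819,  0.68998769, -0.19451535,  1.56637654,  0.15729725,
        0.90249859, -0.21509856]), 'qvel': array([ 0.00099251, -0.00058347,  0.00032216,  0.00133242, -0.00012935,
        0.00077572,  0.00021834]), 'joint_torque': array([-2.13690237e-04, -5.39600444e+01, -1.26663040e+00, -1.58543462e+01,
        9.06737609e-03,  9.36247321e-03,  7.85372066e-06]), 'ee_pos': array([ 230.25386101, -580.32343776,  230.47310965]), 'tool_rot': array([ 2.01496423,  0.38726787, -2.01595739]), 'wrist_force': array([-0.76364876,  0.0035643 ,  0.14272556]), 'wrist_torque': array([ 0.01264733, -0.00550487, -0.02592428]), 'opening': 85.12150618392397} 18.700000000000003
scene [[437.6340563677282, 0.0, 323.498380581884], [0.0, 437.6340563677282, 202.60673251391896], [0.0, 0.0, 1.0]] [[-0.44989025056672527, 0.8930040481078164, 0.011938697921548449], [0.6726333209989515, 0.3476021669733797, -0.6532512143098795], [-0.5875058960784398, -0.28586098645751484, -0.7570471045414584]] [242.71382723511792, -304.7669974680338, 1717.0662430068248]
top [[377.4310369343646, 0.0, 321.8821711833266], [0.0, 377.4310369343646, 195.75679163293316], [0.0, 0.0, 1.0]] [[-0.015468146607003883, -0.9996851575482377, 0.019756574052681494], [-0.9852152391543999, 0.011866600256615175, -0.17090967303312046], [0.17062142004590947, -0.022108133709215622, -0.9850886058854873]] [-9.349352034969995, 546.091009253466, 1099.1534475698602]
```

View pics/scene0.png

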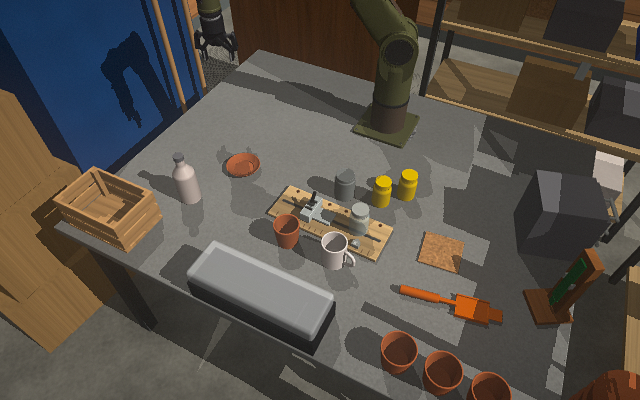

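View pics/top0.png

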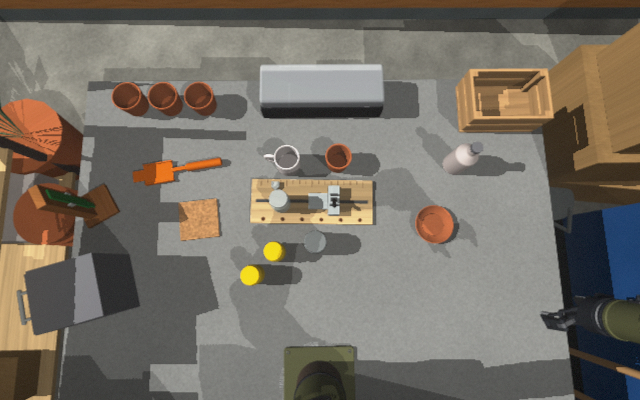

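```bash
python3 - <<'E'
import cv2
a=cv2.imread("pics/top0.png"); b=cv2.imread("pics/scene0.png")
cv2.imwrite("pics/topc.png",cv2.resize(a[165:240,240:385],None,fx=5.5,fy=5.5,interpolation=cv2.INTER_CUBIC))
cv2.imwrite("pics/scenec.png",cv2.resize(b[165:275,255:405],None,fx=5.3,fy=5.3,interpolation=cv2.INTER_CUBIC))
E
```

```text
(no output)
```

View pics/topc.png

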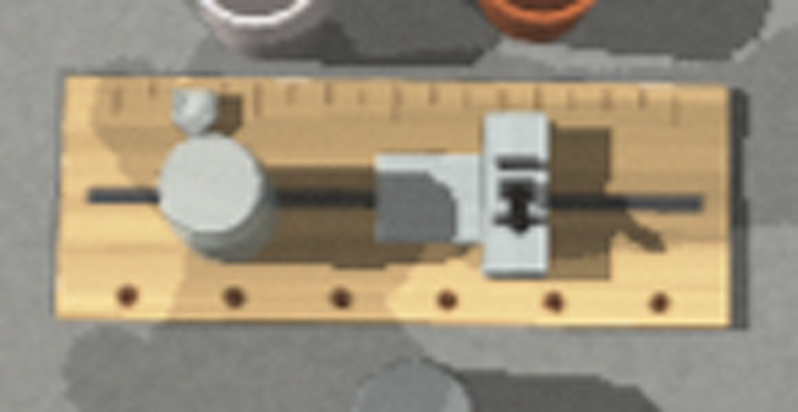

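View pics/scenec.png

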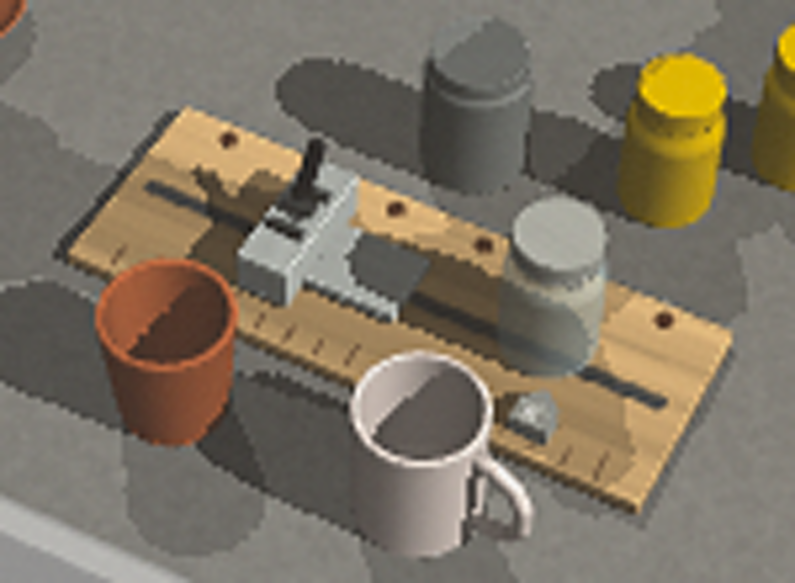

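```bash
cat > h.py <<'E'
import numpy as np, cv2
from scipy.spatial.transform import Rotation as Rn
K={"scene":np.array([[437.6340563677282,0,323.498380581884],[0,437.6340563677282,202.60673251391896],[0,0,1]]),
"top":np.array([[377.4310369343646,0,321.8821711833266],[0,377.4310369343646,195.75679163293316],[0,0,1]])}
R={"scene":np.array([[-0.44989025056672527,0.8930040481078164,0.011938697921548449],[0.6726333209989515,0.3476021669733797,-0.6532512143098795],[-0.5875058960784398,-0.28586098645751484,-0.7570471045414584]]),
"top":np.array([[-0.015468146607003883,-0.9996851575482377,0.019756574052681494],[-0.9852152391543999,0.011866600256615175,-0.17090967303312046],[0.17062142004590947,-0.022108133709215622,-0.9850886058854873]])}
T={"scene":np.array([242.71382723511792,-304.7669974680338,1717.0662430068248]),"top":np.array([-9.349352034969995,546.091009253466,1099.1534475698602])}
def plane(n,u,v,z):
    C=-R[n].T@T[n]; d=R[n].T@np.linalg.inv(K[n])@np.array([u,v,1.]); return C+d*(z-C[2])/d[2]
def proj(n,X):
    p=K[n]@(R[n]@np.asarray(X,float)+T[n]); return p[:2]/p[2]
def tri(a,b): # a top, b scene
    P=[K[n]@np.c_[R[n],T[n]] for n in("top","scene")]
    X=cv2.triangulatePoints(P[0],P[1],np.array(a,float),np.array(b,float))[:,0]; return X[:3]/X[3]
def tc(x,y,f=5.5,o=(240,165)): return (x/f+o[0]-.5+.5/f,y/f+o[1]-.5+.5/f)
def sc(x,y,f=5.3,o=(255,165)): return tc(x,y,f,o)
def state(bot):
    s=bot.read_state(); M=Rn.from_rotvec(s["tool_rot"]).as_matrix()
    print("t",round(s["t"],2),"pos",s["ee_pos"].round(1),"open",round(s["opening"],1),"F",s["wrist_force"].round(1)); print(M.round(3)); print(s["joints"].round(2)); return s,M
E
python3 - <<'E'
from h import *
np.set_printoptions(precision=1,suppress=True)
print("board corners")
for p in [(65,75),(730,85),(730,326),(55,318)]: print(plane("top",*tc(*p),12))
for p in [(187,107),(62,252),(732,335),(638,508)]: print('s',plane("scene",*sc(*p),12))
print("jarlid",tri(tc(212,185),sc(559,238)))
print("idx block",tri(tc(195,108),sc(534,408)))
print("clamp tip",tri(tc(518,228),sc(316,145)))
print("stop tongue corners",[plane("top",*tc(*p),22) for p in[(376,155),(376,240)]])
print("stop tongue corners",[plane("scene",*sc(*p),22) for p in[(392,310),(430,262)]])
print("stop push face",[plane("top",*tc(*p),46) for p in[(548,112),(548,275)]])
print("tin lid",tri(tc(413,385),sc(480,55)))
print("mug rim",plane("top",288,152,90), "pot rim", plane("top",339,152,85))
print("mat",[plane("top",*p,6) for p in[(180,200),(218,198),(219,239),(181,240)]])
print("yellow",plane("top",274,251,100),plane("top",251,274,100))
from plant import bot; state(bot)
E
```

```text
board corners
[610.6 203.1  12. ]
[ 600.5 -178.    12. ]
[ 461.7 -172.6   12. ]
[471.3 206.5  12. ]
s [ 461.3 -167.3   12. ]
s [ 600.7 -175.    12. ]
s [473.8 209.3  12. ]
s [611.7 206.1  12. ]
jarlid [529.  112.3 107. ]
idx block [586.7 129.   27.2]
clamp tip [508.6 -49.8  81.8]
stop tongue corners [array([560.2,  25.7,  22. ]), array([511.7,  26.1,  22. ])]
stop tongue corners [array([556.2,  25.8,  22. ]), array([513. ,  29.9,  22. ])]
stop push face [array([579. , -70.5,  46. ]), array([487.8, -68.3,  46. ])]
tin lid [422.5  11.7 109.2]
mug rim [671.9  82.9  90. ] pot rim [671.9 -69.4  85. ]
mat [array([544.9, 424.9,   6. ]), array([549.8, 307.2,   6. ]), array([422.1, 300.2,   6. ]), array([420.7, 415.8,   6. ])]
yellow [380.5 121.6 100. ] [318.1 185.1 100. ]
t 0.1 pos [ 230.3 -580.4  230.5] open 85.3 F [-0.  -0.1  0.1]
[[-0.   0.4 -0.9]
 [ 0.  -0.9 -0.4]
 [-1.  -0.   0. ]]
[ 1.2  0.7 -0.2  1.6  0.2  0.9 -0.2]
```

```bash
python3 - <<'E'
import cv2
a=cv2.imread("pics/top0.png"); b=cv2.imread("pics/scene0.png")
cv2.imwrite("pics/matt.png",cv2.resize(a[140:290,160:350],None,fx=4,fy=4,interpolation=cv2.INTER_CUBIC))
cv2.imwrite("pics/mats.png",cv2.resize(b[160:290,320:480],None,fx=4.6,fy=4.6,interpolation=cv2.INTER_CUBIC))
E
```

```text
(no output)
```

View pics/matt.png

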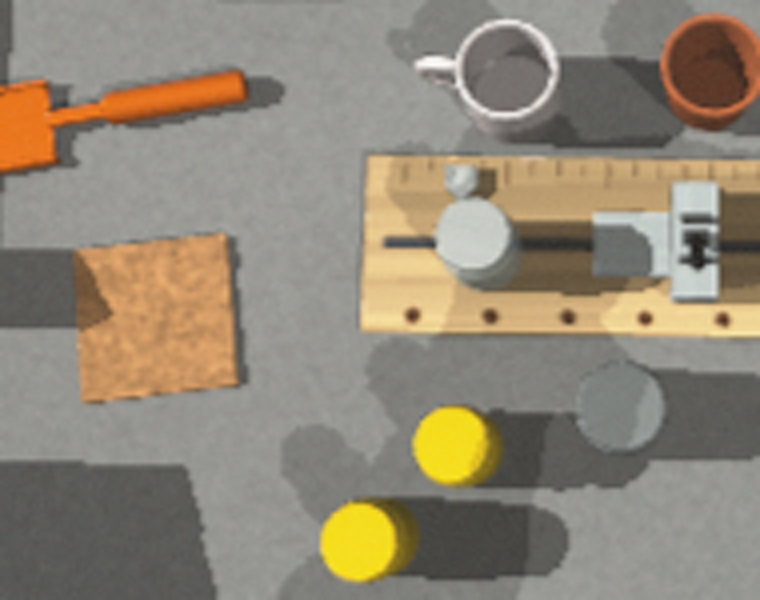

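View pics/mats.png

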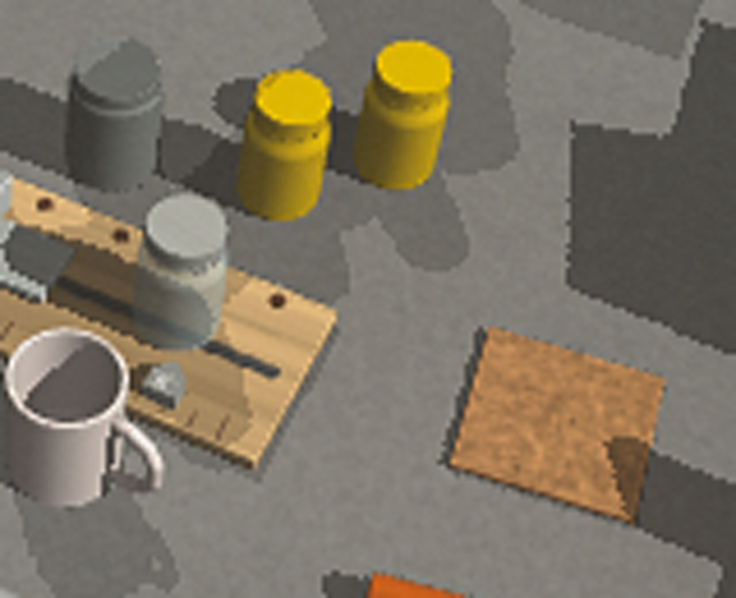

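```bash
python3 - <<'E'
from h import *
np.set_printoptions(precision=3,suppress=True)
print(plane("top",*tc(212,184),112),plane("scene",*sc(559,238),112))
m=lambda x,y:tc(x,y,4,(160,140)); ms=lambda x,y:tc(x,y,4.6,(320,160))
A=[plane("top",*m(*p),6) for p in[(73,248),(226,234),(240,383),(82,402)]]
B=[plane("scene",*ms(*p),6) for p in[(484,327),(665,378),(632,522),(448,464)]]
for x in A+B: print(x)
print(np.mean(A,0),np.mean(B,0))
# gripper geometry: required shift in tool axes
from plant import bot
s,M=state(bot)
g=np.array([.0265,1,0]);g/=np.linalg.norm(g)
want=np.c_[[0,0,-1],-g,np.cross([0,0,-1],-g)]
print(want); print("turn deg",Rn.from_matrix(M.T@want).as_rotvec(degrees=True))
tgt=np.array([529,112,240]); print(M.T@(tgt-s["ee_pos"]))
E
```

```text
[529.549 109.507 112.   ] [532.405 115.309 112.   ]
[539.883 431.185   6.   ]
[549.5   313.029   6.   ]
[433.192 298.591   6.   ]
[420.388 418.468   6.   ]
[433.634 302.156   6.   ]
[419.1   423.497   6.   ]
[539.063 434.126   6.   ]
[550.766 316.274   6.   ]
[485.741 365.318   6.   ] [485.641 369.013   6.   ]
t 0.1 pos [ 230.3 -580.4  230.5] open 85.3 F [-0.  -0.1  0.1]
[[-0.001  0.369 -0.929]
 [ 0.002 -0.929 -0.369]
 [-1.    -0.002  0.   ]]
[ 1.23  0.69 -0.19  1.57  0.16  0.9  -0.22]
[[ 0.    -0.026 -1.   ]
 [ 0.    -1.     0.026]
 [-1.    -0.     0.   ]]
turn deg [23.17   0.026  0.095]
[  -8.601 -533.336 -533.091]
```

drive_tool(motion=[0,0,0,5.8,0,0,1,0,0,0,5.8,0,0,1,0,0,0,5.8,0,0,1,0,0,0,5.8,0,0,1])

```text
t: 0.5
ee_pos: [229.4, -578.9, 228.4]
tool_rot: [-2.195, 0.039, 2.2]
wrist_force: [-0.6, 0.4, -0.4]
opening: 85.3
```

drive_tool(motion=[0,-40,-16,0,0,0,1,0,-40,-16,0,0,0,1,0,-40,-16,0,0,0,1,0,-40,-16,0,0,0,1,0,-40,-16,0,0,0,1,0,-40,-16,0,0,0,1,0,-40,-16,0,0,0,1,0,-40,-16,0,0,0,1,0,-40,-16,0,0,0,1,0,-40,-16,0,0,0,1])

```text
t: 1.5
ee_pos: [409.3, -179.0, 225.8]
tool_rot: [-2.182, 0.06, 2.197]
wrist_force: [0.2, -1.2, -1.0]
opening: 85.2
```

```bash
cat > go.py <<'E'
import sys
from h import *
from plant import bot
np.set_printoptions(precision=3,suppress=True)
s,M=state(bot)
g=np.array([.0265,1,0]);g/=np.linalg.norm(g)
want=np.c_[[0,0,-1],-g,np.cross([0,0,-1],-g)]
print("turn deg",Rn.from_matrix(M.T@want).as_rotvec(degrees=True))
tgt=np.array(eval(sys.argv[1]),float); print("shift",(M.T@(tgt-s["ee_pos"])).round(1))
E
python3 go.py "[531,112,220]"
```

```text
t 1.5 pos [ 409.3 -179.   225.8] open 85.2 F [ 0.2 -1.2 -1. ]
[[-0.007 -0.059 -0.998]
 [ 0.004 -0.998  0.059]
 [-1.    -0.004  0.007]]
[ 0.32  0.48 -0.02  2.09  0.01  0.59 -1.34]
turn deg [-1.876  0.415  0.225]
shift [   6.1 -297.6 -104.3]
```

drive_tool(motion=[0,-37,-13,-1.8,0.4,0.2,1,0,-37,-13,0,0,0,1,0,-37,-13,0,0,0,1,0,-37,-13,0,0,0,1,0,-37,-13,0,0,0,1,0,-37,-13,0,0,0,1,0,-37,-13,0,0,0,1,0,-37,-13,0,0,0,1,0,0,0,0,0,0,1])

```text
t: 2.4
ee_pos: [525.4, 135.6, 224.1]
tool_rot: [-2.211, 0.011, 2.213]
wrist_force: [-0.7, 0.9, 0.1]
opening: 85.2
```

```bash
python3 go.py "[531,112,48]"; python3 - <<'E'
from plant import bot
import cv2
a=bot.grab_frame("top")["pixels"][:,:,::-1]; b=bot.grab_frame("scene")["pixels"][:,:,::-1]
cv2.imwrite("pics/p1.png",cv2.vconcat([cv2.resize(a[140:240,220:390],(680,400),interpolation=2),cv2.resize(b[150:275,255:425],(680,500),interpolation=2)])[:,:])
E
```

```text
t 2.4 pos [525.4 135.6 224.1] open 85.2 F [-0.7  0.9  0.1]
[[-0.001 -0.015 -1.   ]
 [ 0.005 -1.     0.015]
 [-1.    -0.005  0.001]]
[-0.35  0.59  0.02  1.83 -0.02  0.72 -1.9 ]
turn deg [0.687 0.068 0.266]
shift [176.   24.3  -6.2]
```

View pics/p1.png

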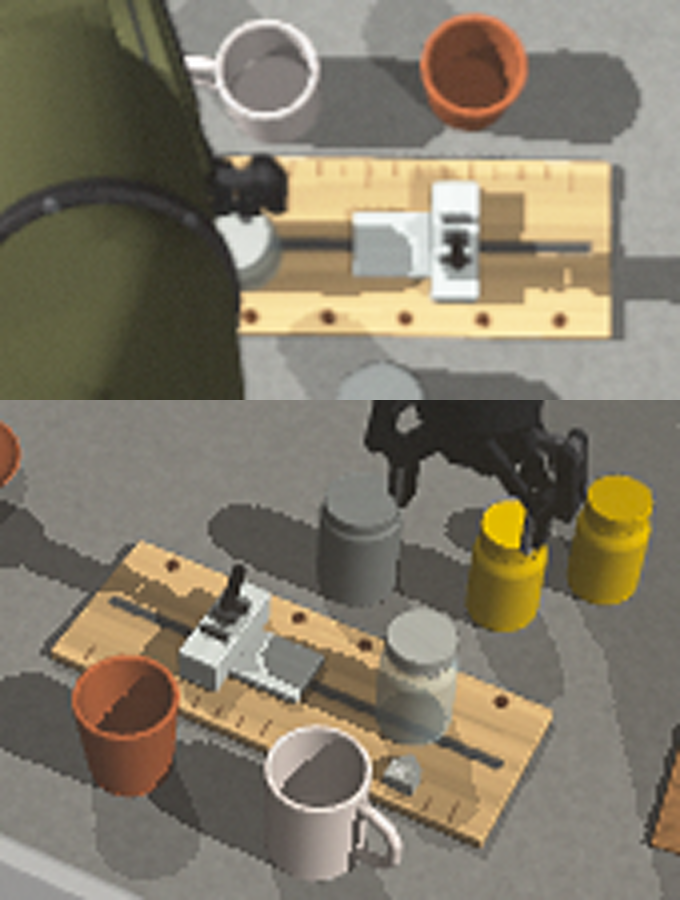

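drive_tool(motion=[0,12,-3,0,0,0,1,0,12,-3,0,0,0,1,20,0,0,0,0,0,1,25,0,0,0,0,0,1,25,0,0,0,0,0,1,0,0,0,0,0,0,1,0,0,0,0,0,0,1])

```text
t: 3.2
ee_pos: [529.5, 83.9, 153.8]
tool_rot: [-2.201, 0.058, 2.207]
wrist_force: [1.4, 0.4, 0.2]
opening: 85.5
```

```bash
python3 go.py "[531,112,48]"; python3 - <<'E'
from plant import bot
import cv2
a=bot.grab_frame("top")["pixels"][:,:,::-1]; b=bot.grab_frame("scene")["pixels"][:,:,::-1]
cv2.imwrite("pics/p2.png",cv2.resize(b[150:275,285:445],(768,600),interpolation=2))
E
```

```text
t 3.2 pos [529.5  83.9 153.8] open 85.5 F [1.4 0.4 0.2]
[[-0.003 -0.043 -0.999]
 [-0.009 -0.999  0.043]
 [-1.     0.009  0.003]]
[-0.26  0.69  0.03  1.91 -0.02  0.55 -1.85]
turn deg [-0.968  0.167 -0.534]
shift [105.6 -29.2  -0.6]
```

View pics/p2.png

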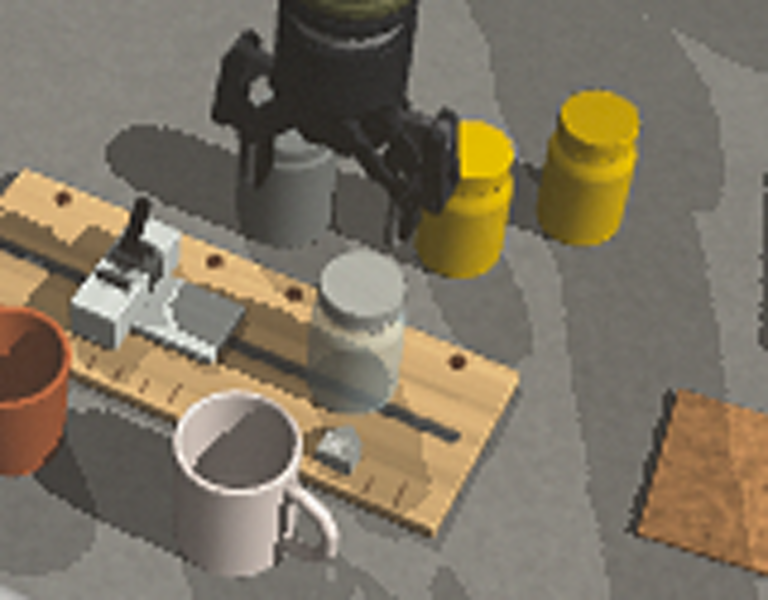

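drive_tool(motion=[0,-8,0,-1,0,-0.5,1,0,-8,0,0,0,0,1,0,-4,0,0,0,0,1,0,0,0,0,0,0,1,0,0,0,0,0,0,1,0,0,0,0,0,0,1])

```text
t: 3.9
ee_pos: [532.4, 108.2, 157.7]
tool_rot: [-2.214, 0.02, 2.204]
wrist_force: [0.0, 0.7, 0.8]
opening: 85.5
```

```bash
python3 go.py "[531,112,48]"
```

```text
t 3.9 pos [532.4 108.2 157.7] open 85.5 F [0.  0.7 0.8]
[[ 0.004 -0.021 -1.   ]
 [ 0.003 -1.     0.021]
 [-1.    -0.003 -0.004]]
[-0.29  0.69  0.01  1.9  -0.02  0.55 -1.86]
turn deg [ 0.294 -0.25   0.199]
shift [109.7  -3.4   2. ]
```

drive_tool(motion=[10,-3,1,0,0,0,1,15,0,0,0,0,0,1,8,0,0,0,0,0,1,0,0,0,0,0,0,1,0,0,0,0,0,0,1])

```text
t: 4.4
ee_pos: [531.1, 111.4, 121.9]
tool_rot: [-2.213, 0.021, 2.205]
wrist_force: [-0.2, 0.6, 0.0]
opening: 85.0
```

```bash
python3 go.py "[531,112,48]"; python3 - <<'E'
from plant import bot
import cv2
b=bot.grab_frame("scene")["pixels"][:,:,::-1]
cv2.imwrite("pics/p3.png",cv2.resize(b[150:275,285:445],(768,600),interpolation=2))
E
```

```text
t 4.4 pos [531.1 111.4 121.9] open 85.0 F [-0.2  0.6  0. ]
[[ 0.003 -0.022 -1.   ]
 [ 0.003 -1.     0.022]
 [-1.    -0.003 -0.003]]
[-0.3   0.74  0.01  1.92 -0.02  0.47 -1.86]
turn deg [ 0.262 -0.184  0.164]
shift [73.9 -0.4  0.3]
```

View pics/p3.png

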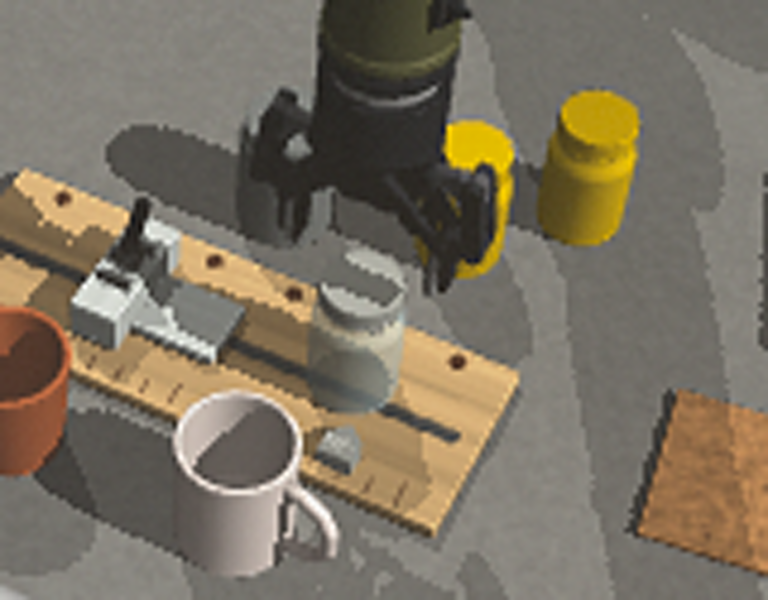

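drive_tool(motion=[10,0,0,0,0,0,1,14,0,0,0,0,0,1,14,0,0,0,0,0,1,14,0,0,0,0,0,1,10,0,0,0,0,0,1,4,0,0,0,0,0,1,0,0,0,0,0,0,1,0,0,0,0,0,0,1])

```text
t: 5.25
ee_pos: [533.5, 111.9, 53.5]
tool_rot: [-2.217, 0.02, 2.199]
wrist_force: [-0.8, -1.0, 0.5]
opening: 85.4
```

```bash
python3 go.py "[531,112,48]"; python3 - <<'E'
from plant import bot
import cv2
b=bot.grab_frame("scene")["pixels"][:,:,::-1]
cv2.imwrite("pics/p4.png",cv2.resize(b[150:275,285:445],(768,600),interpolation=2))
E
```

```text
t 5.25 pos [533.5 111.9  53.5] open 85.4 F [-0.8 -1.   0.5]
[[ 0.009 -0.022 -1.   ]
 [ 0.004 -1.     0.023]
 [-1.    -0.004 -0.008]]
[-0.29  0.86  0.01  1.95 -0.02  0.32 -1.86]
turn deg [ 0.228 -0.482  0.251]
shift [ 5.5 -0.1  2.6]
```

View pics/p4.png

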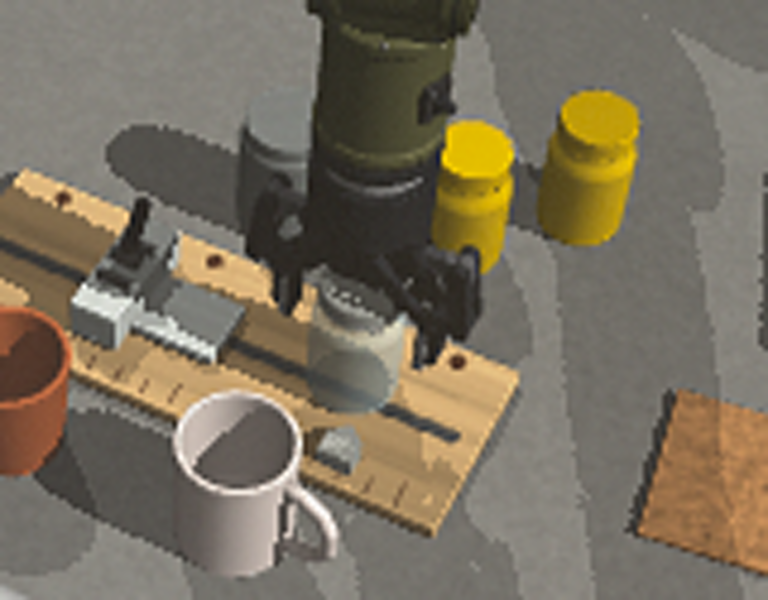

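drive_tool(motion=[5,0,1,0.2,-0.5,0.2,1,0,0,1,0,0,0,0.3,0,0,0,0,0,0,-1,0,0,0,0,0,0,-1,0,0,0,0,0,0,-1,0,0,0,0,0,0,-1,0,0,0,0,0,0,-1])

```text
t: 6.0
ee_pos: [533.0, 111.6, 50.3]
tool_rot: [-2.211, 0.029, 2.204]
wrist_force: [-1.1, -0.1, 0.4]
opening: 58.2
```

drive_tool(motion=[-6,0,0,0,0,0,-1,-12,0,0,0,0,0,-1,-12,0,0,0,0,0,-1,-5,0,0,0,0,0,-1,0,0,0,0,0,0,-1,0,0,0,0,0,0,-1])

```text
t: 6.6
ee_pos: [531.9, 111.7, 88.4]
tool_rot: [-2.209, 0.028, 2.206]
wrist_force: [0.7, -0.6, -3.8]
opening: 58.3
```

```bash
python3 go.py "[486,367,110]"; python3 - <<'E'
from plant import bot
import cv2
b=bot.grab_frame("scene")["pixels"][:,:,::-1]
cv2.imwrite("pics/p5.png",cv2.resize(b[150:275,285:445],(768,600),interpolation=2))
E
```

```text
t 6.6 pos [531.9 111.7  88.4] open 58.3 F [ 0.7 -0.6 -3.8]
[[ 0.002 -0.026 -1.   ]
 [ 0.001 -1.     0.026]
 [-1.    -0.001 -0.001]]
[-0.3   0.8   0.01  1.93 -0.02  0.4  -1.87]
turn deg [ 0.    -0.086  0.046]
shift [ -21.5 -254.    52.6]
```

View pics/p5.png

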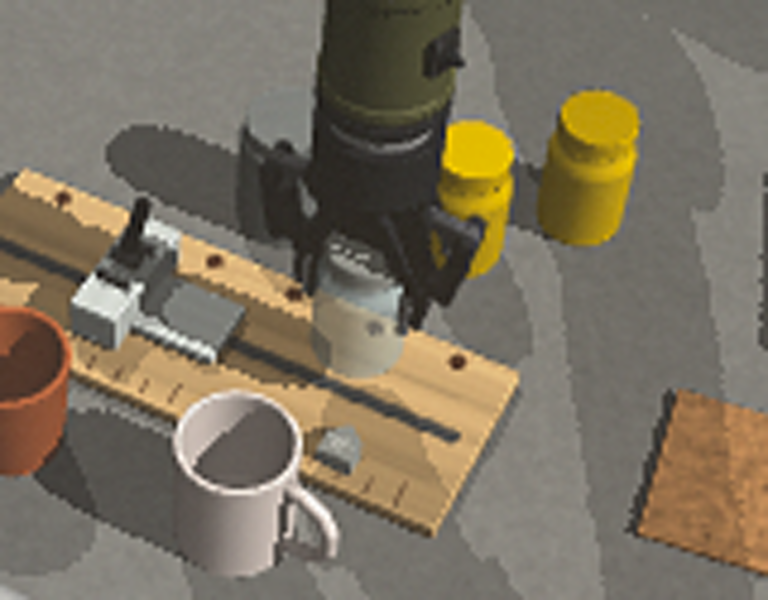

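drive_tool(motion=[-10,-10,3,0,0,0,-1,-10,-20,5,0,0,0,-1,0,-28,6,0,0,0,-1,0,-28,6,0,0,0,-1,0,-28,6,0,0,0,-1,0,-28,6,0,0,0,-1,0,-28,6,0,0,0,-1,0,-20,4,0,0,0,-1,0,-12,3,0,0,0,-1,0,-5,1,0,0,0,-1,0,0,0,0,0,0,-1,0,0,0,0,0,0,-1])

```text
t: 7.85
ee_pos: [484.4, 333.3, 111.1]
tool_rot: [-2.203, 0.025, 2.213]
wrist_force: [0.2, -0.5, -3.5]
opening: 58.0
```

```bash
python3 go.py "[486,367,60]"
```

```text
t 7.85 pos [484.4 333.3 111.1] open 58.0 F [ 0.2 -0.5 -3.5]
[[-0.005 -0.025 -1.   ]
 [ 0.002 -1.     0.025]
 [-1.    -0.002  0.005]]
[-0.72  0.81  0.08  1.79 -0.12  0.56 -2.17]
turn deg [0.102 0.269 0.11 ]
shift [ 51.2 -33.6  -1. ]
```

drive_tool(motion=[0,-10,0,0.1,0.3,0.1,-1,0,-12,0,0,0,0,-1,0,-9,0,0,0,0,-1,10,-3,0,0,0,0,-1,12,0,0,0,0,0,-1,12,0,0,0,0,0,-1,8,0,0,0,0,0,-1,0,0,0,0,0,0,-1,0,0,0,0,0,0,-1])

```text
t: 8.75
ee_pos: [486.3, 365.0, 63.5]
tool_rot: [-2.206, 0.042, 2.209]
wrist_force: [0.2, -0.2, -3.6]
opening: 58.0
```

```bash
python3 go.py "[486,367,45]"; python3 - <<'E'
from plant import bot
import cv2
b=bot.grab_frame("scene")["pixels"][:,:,::-1]
cv2.imwrite("pics/p6.png",cv2.resize(b[180:305,365:525],(768,600),interpolation=2))
E
```

```text
t 8.75 pos [486.3 365.   63.5] open 58.0 F [ 0.2 -0.2 -3.6]
[[-0.001 -0.033 -0.999]
 [-0.005 -0.999  0.033]
 [-1.     0.005  0.001]]
[-0.77  0.9   0.08  1.74 -0.13  0.51 -2.21]
turn deg [-0.358  0.068 -0.281]
shift [18.5 -2.1  0.3]
```

View pics/p6.png

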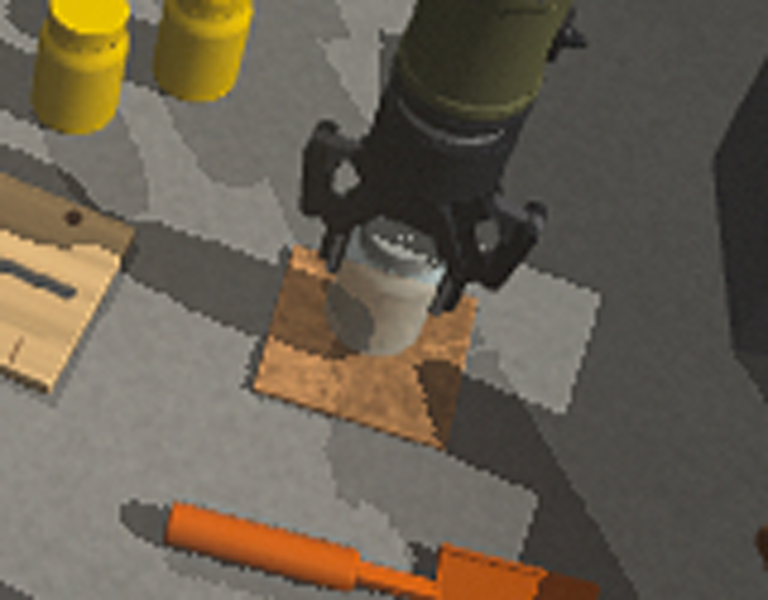

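drive_tool(motion=[5,-1,0,-0.3,0,-0.3,-1,5,-1,0,0,0,0,-1,3,0,0,0,0,0,-1,1,0,0,0,0,0,-1,0,0,0,0,0,0,-1])

```text
t: 9.3
ee_pos: [487.2, 367.3, 49.6]
tool_rot: [-2.207, 0.028, 2.206]
wrist_force: [0.5, -0.9, -2.1]
opening: 57.8
```

drive_tool(motion=[1,0,0,0,0,0,-1,1,0,0,0,0,0,-1,1,0,0,0,0,0,-1])

```text
t: 9.6
ee_pos: [487.5, 367.6, 46.8]
tool_rot: [-2.208, 0.028, 2.205]
wrist_force: [-0.3, -0.6, -3.2]
opening: 58.3
```

drive_tool(motion=[1,0,0,0,0,0,-1,1,0,0,0,0,0,-1,1,0,0,0,0,0,-1])

```text
t: 9.9
ee_pos: [487.5, 367.6, 44.2]
tool_rot: [-2.208, 0.027, 2.205]
wrist_force: [-3.0, -1.6, 10.3]
opening: 58.2
```

drive_tool(motion=[0,0,0,0,0,0,0.6,0,0,0,0,0,0,1,0,0,0,0,0,0,1,0,0,0,0,0,0,1,0,0,0,0,0,0,1,-3,0,0,0,0,0,1,-6,0,0,0,0,0,1,-12,0,0,0,0,0,1])

```text
t: 10.7
ee_pos: [487.9, 367.8, 66.3]
tool_rot: [-2.208, 0.027, 2.204]
wrist_force: [0.5, -0.5, 0.3]
opening: 85.7
```

```bash
python3 go.py "[486,367,180]"; python3 - <<'E'
from plant import bot
import cv2
b=bot.grab_frame("scene")["pixels"][:,:,::-1]
cv2.imwrite("pics/p7.png",cv2.resize(b[180:305,365:525],(768,600),interpolation=2))
E
```

```text
t 10.7 pos [487.9 367.8  66.3] open 85.7 F [ 0.5 -0.5  0.3]
[[ 0.002 -0.028 -1.   ]
 [ 0.003 -1.     0.028]
 [-1.    -0.003 -0.002]]
[-0.76  0.9   0.08  1.74 -0.13  0.51 -2.2 ]
turn deg [-0.073 -0.108  0.18 ]
shift [-113.8    0.4    1.6]
```

View pics/p7.png

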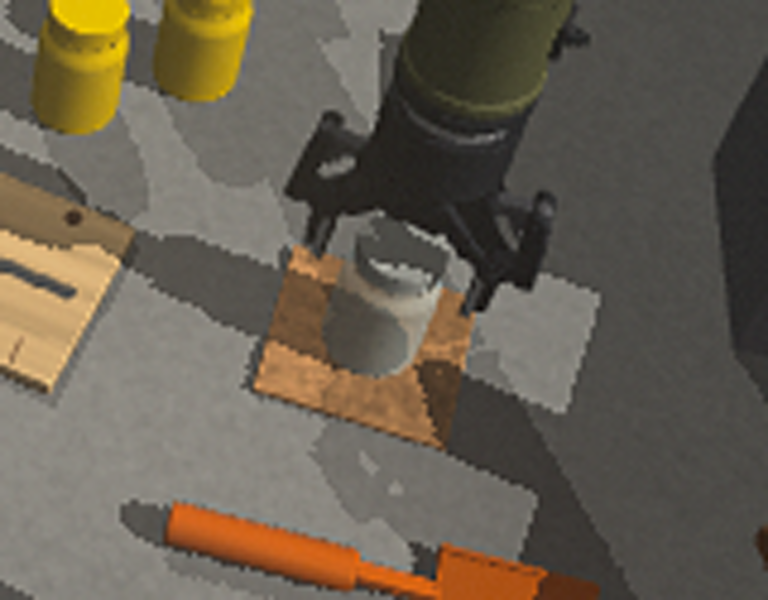

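drive_tool(motion=[-20,0,0,0,0,0,1,-30,0,0,0,0,0,1,-35,0,0,0,0,0,1,-25,0,0,0,0,0,1,-10,0,0,0,0,0,1,0,0,0,-8,0,0,-1,0,0,0,-8,0,0,-1,0,0,0,-8,0,0,-1,0,0,0,-8,0,0,-1,0,0,0,-8,0,0,-1])

```text
t: 11.75
ee_pos: [488.7, 368.1, 197.6]
tool_rot: [1.83, 0.665, -1.807]
wrist_force: [-1.1, -0.4, -0.6]
opening: 12.4
```

drive_tool(motion=[0,0,0,-8,0,0,-1,0,0,0,-8,0,0,-1,0,0,0,-8,0,0,-1,0,0,0,-8,0,0,-1,0,0,0,-5,0,0,-1,0,0,0,0,0,0,-1])

```text
t: 12.35
ee_pos: [487.2, 365.9, 195.0]
tool_rot: [1.361, 1.108, -1.348]
wrist_force: [0.1, 0.3, -0.0]
opening: 0.0
```

```bash
sed -i 's/^want=.*/want=np.c_[[0,0,-1],np.cross([0,0,-1],g),-np.cross([0,0,1],np.cross([0,0,-1],g))]\nwant=np.c_[want[:,0],want[:,1],np.cross(want[:,0],want[:,1])]/' go.py; python3 go.py "[533,-120,200]"; python3 - <<'E'
from plant import bot
import cv2
a=bot.grab_frame("top")["pixels"][:,:,::-1]; b=bot.grab_frame("scene")["pixels"][:,:,::-1]
cv2.imwrite("pics/t8.png",cv2.resize(a[165:240,240:385],None,fx=5.5,fy=5.5,interpolation=2))
cv2.imwrite("pics/s8.png",cv2.resize(b[165:275,255:405],None,fx=5.3,fy=5.3,interpolation=2))
cv2.imwrite("pics/m8.png",cv2.resize(b[180:305,365:525],(768,600),interpolation=2))
E
```

```text
t 12.35 pos [487.2 365.9 195. ] open 0.0 F [ 0.1  0.3 -0. ]
[[ 0.006  0.98  -0.198]
 [ 0.005 -0.198 -0.98 ]
 [-1.     0.005 -0.006]]
[-0.55  0.72 -0.29  1.66  0.27  0.8  -1.17]
turn deg [-9.904 -0.297 -0.295]
shift [ -7.  141.1 467.2]
```

View pics/t8.png

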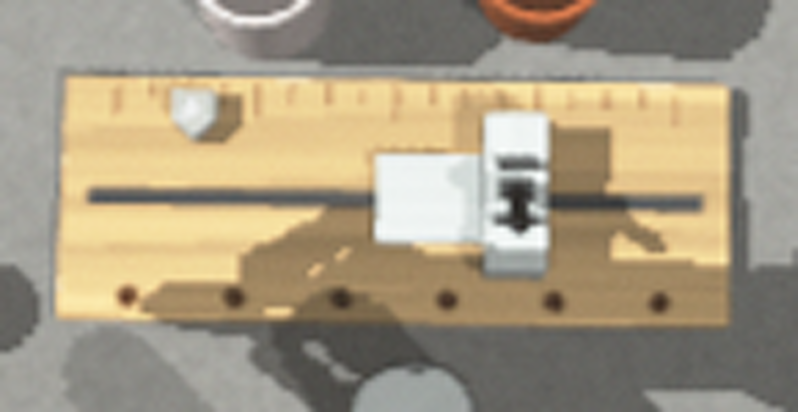

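View pics/s8.png

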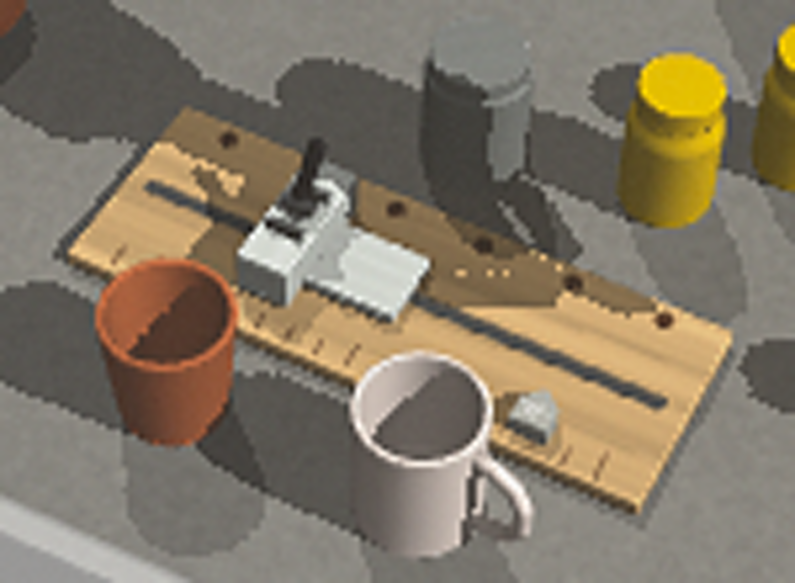

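View pics/m8.png

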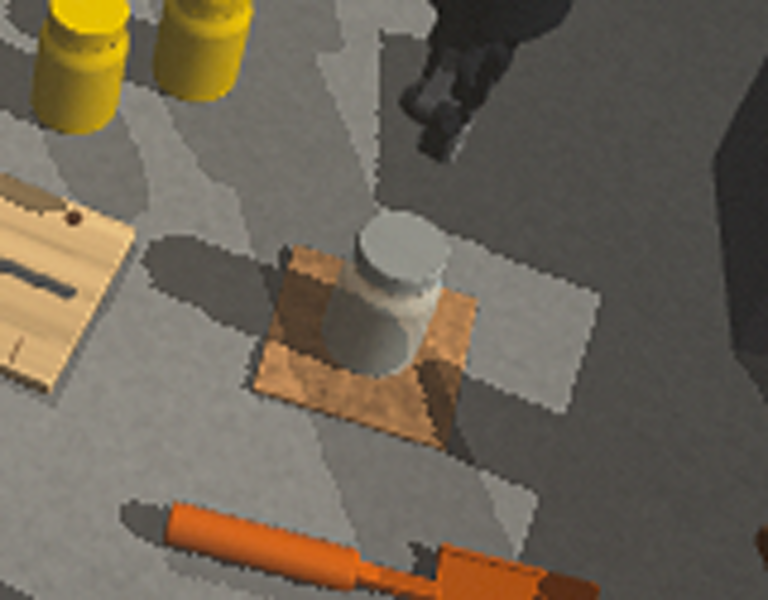

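```bash
python3 - <<'E'
import cv2
a=cv2.imread("pics/t8.png")
from h import *
np.set_printoptions(precision=2,suppress=True)
print(-R["top"].T@T["top"],-R["scene"].T@T["scene"])
print("pt",plane("top",*tc(194,137),26),plane("top",*tc(194,137),12))
print("ptcorners",[plane("top",*tc(*p),26) for p in[(171,91),(216,91)]])
print("tongue",[plane("top",*tc(*p),22) for p in[(374.5,155),(374.5,241)]])
print("bl",[plane("top",*tc(*p),46) for p in[(548.5,112),(548.5,272)]])
E
python3 - <<'E'
from plant import bot
import cv2
f=bot.grab_frame("scene")["pixels"][:,:,::-1]
cv2.imwrite("pics/s9.png",cv2.resize(f[205:255,325:375],(600,600),interpolation=2))
E
```

```text
[ 350.33    8.47 1176.28] [1322.98  380.04 1097.91]
pt [570.97 127.89  26.  ] [573.66 129.35  12.  ]
ptcorners [array([597.57, 141.  ,  26.  ]), array([597.28, 115.65,  26.  ])]
tongue [array([560.2 ,  26.54,  22.  ]), array([511.19,  26.98,  22.  ])]
bl [array([578.98, -70.74,  46.  ]), array([489.47, -68.65,  46.  ])]
```

View pics/s9.png

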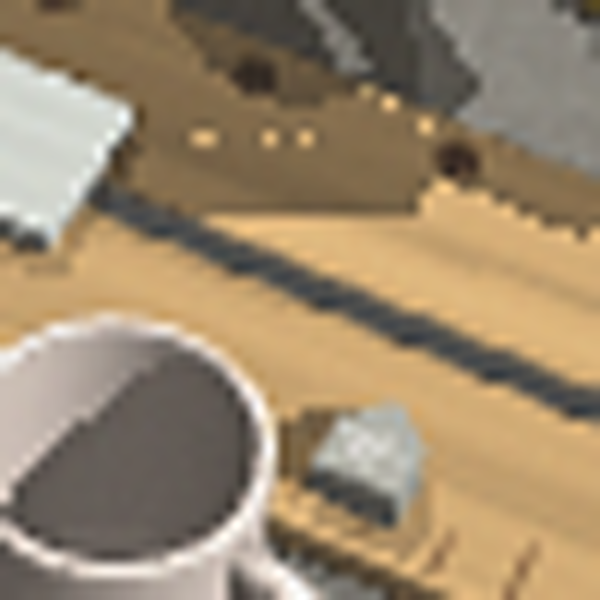

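drive_tool(motion=[0,0,0,-5,0,0,-1,0,0,0,-5,0,0,-1,0,4,20,0,0,0,-1,0,4,35,0,0,0,-1,0,4,40,0,0,0,-1,0,4,40,0,0,0,-1,0,4,40,0,0,0,-1,0,4,40,0,0,0,-1,0,4,40,0,0,0,-1,0,4,40,0,0,0,-1,0,4,35,0,0,0,-1])

```text
t: 13.6
ee_pos: [515.0, 33.5, 192.5]
tool_rot: [1.239, 1.199, -1.214]
wrist_force: [0.3, 0.6, -0.5]
opening: -0.1
```

```bash
python3 go.py "[533,-120,200]"
```

```text
t 13.6 pos [515.   33.5 192.5] open -0.1 F [ 0.3  0.6 -0.5]
[[ 0.01   1.    -0.024]
 [ 0.011 -0.024 -1.   ]
 [-1.     0.01  -0.011]]
[ 0.1   0.62 -0.4   1.94  0.37  0.64 -0.55]
turn deg [ 0.164 -0.629 -0.553]
shift [ -8.9  21.7 152.9]
```

drive_tool(motion=[-4,4,35,0,-0.6,-0.5,-1,-4,4,35,0,0,0,-1,0,4,30,0,0,0,-1,0,4,15,0,0,0,-1,0,3,5,0,0,0,-1,0,0,0,0,0,0,-1,0,0,0,0,0,0,-1])

```text
t: 14.3
ee_pos: [530.6, -98.7, 200.4]
tool_rot: [1.238, 1.185, -1.243]
wrist_force: [-0.6, 0.1, 0.2]
opening: -0.1
```

```bash
python3 go.py "[533,-120,28]"
```

```text
t 14.3 pos [530.6 -98.7 200.4] open -0.1 F [-0.6  0.1  0.2]
[[ 0.     0.999 -0.044]
 [-0.005 -0.044 -0.999]
 [-1.     0.001  0.005]]
[ 0.35  0.64 -0.41  1.85  0.38  0.73 -0.32]
turn deg [-0.977  0.262 -0.029]
shift [172.5   3.2  20.4]
```

drive_tool(motion=[0,2,10,-1,0.3,0,-1,15,1,10,0,0,0,-1,25,0,0,0,0,0,-1,30,0,0,0,0,0,-1,30,0,0,0,0,0,-1,25,0,0,0,0,0,-1,20,0,0,0,0,0,-1,8,0,0,0,0,0,-1,0,0,0,0,0,0,-1])

```text
t: 15.2
ee_pos: [532.5, -107.5, 37.2]
tool_rot: [1.224, 1.209, -1.216]
wrist_force: [0.4, 0.4, -0.1]
opening: 0.1
```

```bash
python3 go.py "[533,-84,28]"; python3 - <<'E'
from plant import bot
import cv2
a=bot.grab_frame("top")["pixels"][:,:,::-1]; b=bot.grab_frame("scene")["pixels"][:,:,::-1]
cv2.imwrite("pics/t10.png",cv2.resize(a[165:240,240:385],None,fx=5.5,fy=5.5,interpolation=2))
cv2.imwrite("pics/s10.png",cv2.resize(b[165:275,255:405],None,fx=5.3,fy=5.3,interpolation=2))
E
```

```text
t 15.2 pos [ 532.5 -107.5   37.2] open 0.1 F [ 0.4  0.4 -0.1]
[[-0.001  1.    -0.014]
 [ 0.007 -0.014 -1.   ]
 [-1.    -0.001 -0.007]]
[ 0.27  0.9  -0.25  1.94  0.54  0.37 -0.42]
turn deg [ 0.733 -0.428  0.064]
shift [  9.4   0.2 -23.4]
```

View pics/t10.png

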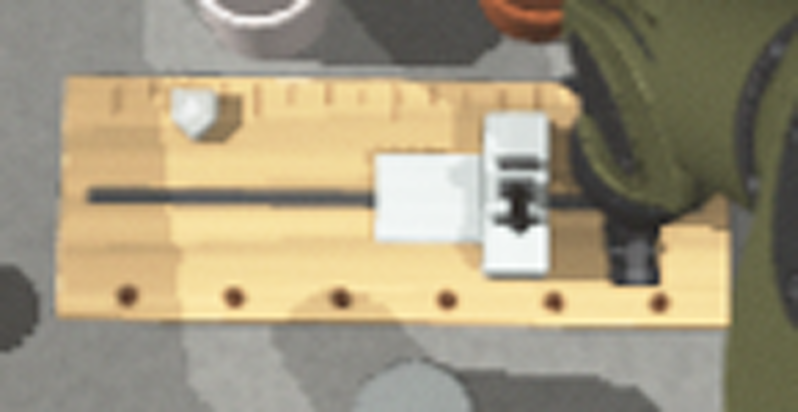

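View pics/s10.png

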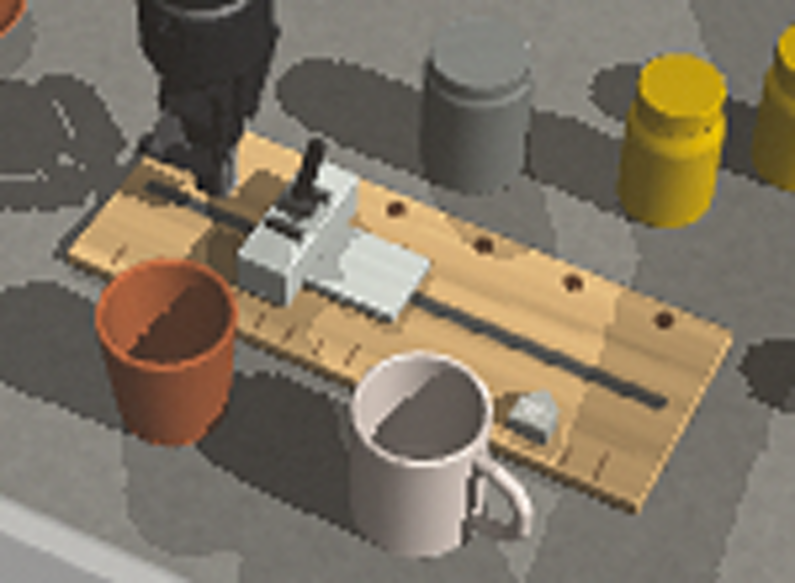

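drive_tool(motion=[4,0,-4,0.7,-0.4,0,-1,4,0,-5,0,0,0,-1,1,0,-5,0,0,0,-1,0,0,-3,0,0,0,-1,0,0,-2,0,0,0,-1,0,0,-1,0,0,0,-1])

```text
t: 15.9
ee_pos: [536.8, -85.5, 32.4]
tool_rot: [1.233, 1.19, -1.223]
wrist_force: [0.1, -0.3, 0.5]
opening: 0.3
```

```bash
python3 go.py "[533,-84,28]"
```

```text
t 15.9 pos [536.8 -85.5  32.4] open 0.3 F [ 0.1 -0.3  0.5]
[[ 0.008  1.    -0.027]
 [-0.    -0.027 -1.   ]
 [-1.     0.008 -0.   ]]
[ 0.2   0.9  -0.22  1.95  0.54  0.34 -0.47]
turn deg [-0.048 -0.008 -0.485]
shift [ 4.4 -3.9 -1.4]
```

drive_tool(motion=[3,-3,-3,0,0,-0.5,-1,0,0,-4,0,0,0,-1,0,0,-5,0,0,0,-1,0,0,-5,0,0,0,-1,0,0,-5,0,0,0,-1,0,0,-5,0,0,0,-1,0,0,-4,0,0,0,-1,0,0,-2,0,0,0,-1,0,0,0,0,0,0,-1])

```text
t: 16.8
ee_pos: [533.3, -78.9, 29.6]
tool_rot: [1.218, 1.162, -1.268]
wrist_force: [0.1, -0.5, 0.1]
opening: 0.1
```

```bash
cat > look.py <<'E'
import sys
from h import *
from plant import bot
np.set_printoptions(precision=2,suppress=True)
n=sys.argv[1]
a=bot.grab_frame("top")["pixels"][:,:,::-1]
cv2.imwrite(f"pics/t{n}.png",cv2.resize(a[165:240,240:385],None,fx=5.5,fy=5.5,interpolation=2))
E
python3 go.py "[536,0,28]"; python3 look.py 11
```

```text
t 16.8 pos [533.3 -78.9  29.6] open 0.1 F [ 0.1 -0.5  0.1]
[[-0.007  0.999 -0.052]
 [-0.036 -0.052 -0.998]
 [-0.999 -0.005  0.036]]
[ 0.14  0.91 -0.17  1.95  0.53  0.34 -0.52]
turn deg [-1.444  2.062  0.308]
shift [ -1.2  -1.4 -78.9]
```

View pics/t11.png

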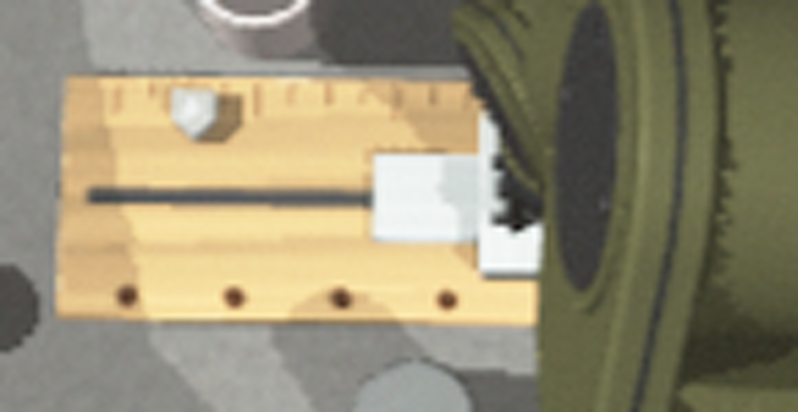

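drive_tool(motion=[1,-1,-10,-1.4,2,0.3,-1,0,0,-10,0,0.5,0,-1,0,0,-10,0,0.5,0,-1,0,0,-10,0,0.5,0,-1])

```text
t: 17.25
ee_pos: [533.7, -55.4, 28.6]
tool_rot: [1.242, 1.194, -1.238]
wrist_force: [0.9, -9.2, -0.5]
opening: -0.5
```

```bash
python3 go.py "[536,0,28]"
```

```text
t 17.25 pos [533.7 -55.4  28.6] open -0.5 F [ 0.9 -9.2 -0.5]
[[-0.001  0.999 -0.041]
 [ 0.005 -0.041 -0.999]
 [-1.    -0.001 -0.005]]
[ 0.14  0.91 -0.21  1.96  0.52  0.32 -0.52]
turn deg [-0.812 -0.299  0.075]
shift [  0.9  -0.  -55.5]
```

drive_tool(motion=[0,0,-10,-0.8,0,0,-1,0,0,-10,0,0,0,-1,0,0,-10,0,0,0,-1,0,0,-8,0,0,0,-1,0,0,0,0,0,0,-1])

```text
t: 17.75
ee_pos: [534.3, -35.6, 28.9]
tool_rot: [1.224, 1.178, -1.253]
wrist_force: [-0.1, 0.3, -0.4]
opening: 0.2
```

```bash
python3 go.py "[536,0,28]"; python3 look.py 12
```

```text
t 17.75 pos [534.3 -35.6  28.9] open 0.2 F [-0.1  0.3 -0.4]
[[-0.005  0.999 -0.043]
 [-0.019 -0.043 -0.999]
 [-1.    -0.005  0.019]]
[ 0.07  0.91 -0.17  1.96  0.51  0.33 -0.56]
turn deg [-0.94   1.102  0.269]
shift [  0.2   0.2 -35.7]
```

View pics/t12.png

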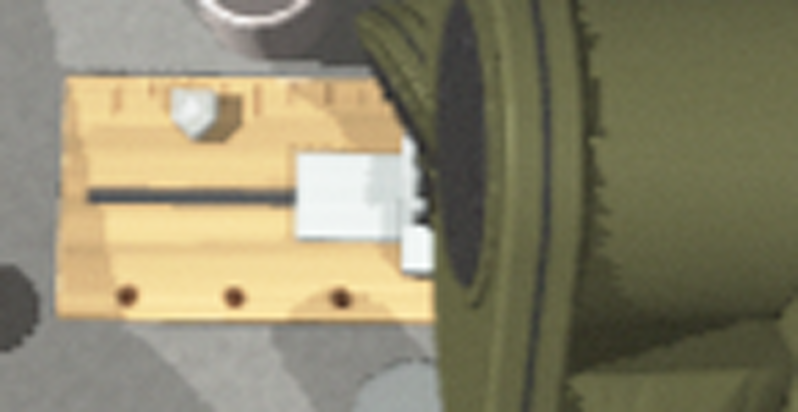

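drive_tool(motion=[0,0,-10,-0.9,1,0.2,-1,0,0,-10,0,0.3,0,-1,0,0,-10,0,0,0,-1,0,0,-10,0,0,0,-1,0,0,-9,0,0,0,-1,0,0,0,0,0,0,-1])

```text
t: 18.4
ee_pos: [535.0, -6.3, 28.8]
tool_rot: [1.223, 1.177, -1.255]
wrist_force: [0.3, 0.1, 0.1]
opening: 0.1
```

```bash
python3 go.py "[536,0,28]"; python3 look.py 13
```

```text
t 18.4 pos [535.   -6.3  28.8] open 0.1 F [0.3 0.1 0.1]
[[-0.006  0.999 -0.043]
 [-0.02  -0.044 -0.999]
 [-1.    -0.005  0.021]]
[ 0.01  0.91 -0.17  1.96  0.49  0.32 -0.6 ]
turn deg [-0.975  1.179  0.301]
shift [ 0.7  0.7 -6.3]
```

View pics/t13.png

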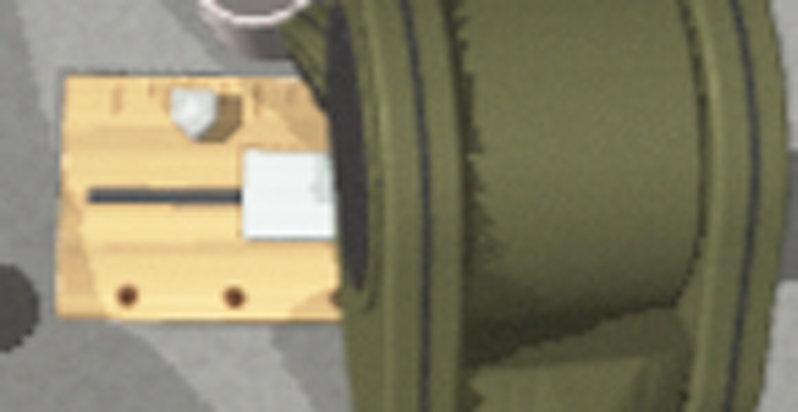

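drive_tool(motion=[0,0,-10,-0.9,1,0.2,-1,0,0,-10,0,0.3,0,-1,0,0,-9,0,0,0,-1,0,0,0,0,0,0,-1])

```text
t: 18.85
ee_pos: [535.6, 12.1, 28.7]
tool_rot: [1.227, 1.188, -1.243]
wrist_force: [-0.8, 0.8, -0.1]
opening: -0.3
```

```bash
python3 go.py "[536,0,28]"; python3 look.py 14
```

```text
t 18.85 pos [535.6  12.1  28.7] open -0.3 F [-0.8  0.8 -0.1]
[[-0.004  0.999 -0.036]
 [-0.009 -0.036 -0.999]
 [-1.    -0.004  0.009]]
[-0.01  0.91 -0.18  1.96  0.48  0.32 -0.62]
turn deg [-0.551  0.537  0.219]
shift [ 0.8  0.8 12. ]
```

View pics/t14.png

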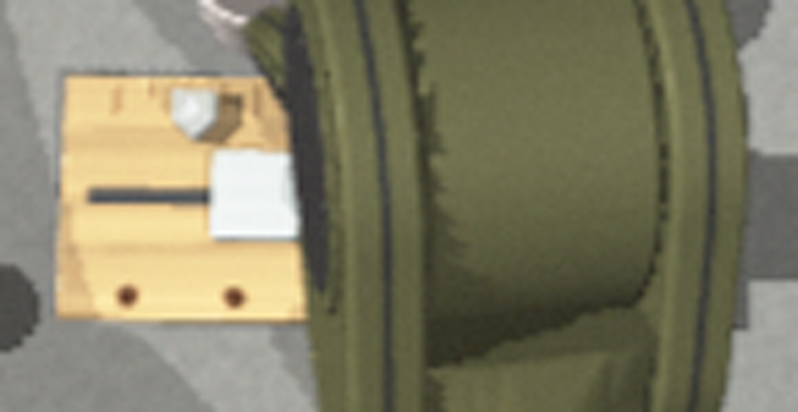

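drive_tool(motion=[0,0,-9,-0.5,0.5,0.2,-1,0,0,0,0,0,0,-1,0,0,0,0,0,0,-1])

```text
t: 19.2
ee_pos: [535.6, 19.2, 28.4]
tool_rot: [1.229, 1.195, -1.232]
wrist_force: [0.9, -3.2, 0.5]
opening: -0.2
```

```bash
python3 go.py "[536,0,28]"; cat >> look.py <<'E'
cv2.imwrite(f"pics/z{n}.png",cv2.resize(a[175:215,250:310],None,fx=13,fy=13,interpolation=2))
E
python3 look.py 15
```

```text
t 19.2 pos [535.6  19.2  28.4] open -0.2 F [ 0.9 -3.2  0.5]
[[-0.001  1.    -0.028]
 [-0.001 -0.028 -1.   ]
 [-1.    -0.001  0.002]]
[-0.01  0.91 -0.18  1.96  0.48  0.31 -0.62]
turn deg [-0.113  0.087  0.055]
shift [ 0.4  0.9 19.1]
```

View pics/z15.png

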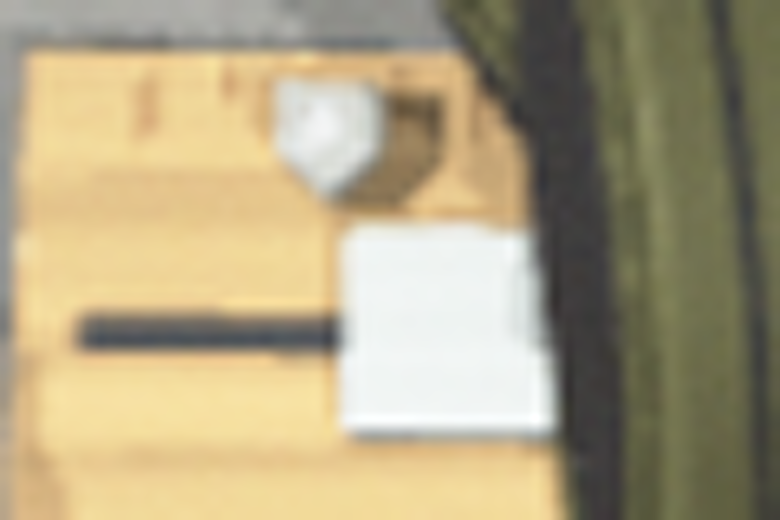

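```bash
python3 - <<'E'
from h import *
z=lambda x,y:tc(x,y,13,(250,175))
g=np.array([.0265,1,0])/np.hypot(1,.0265)
f=lambda x,y,h: plane("top",*z(x,y),h)@g
for p in[(328,198,26),(328,204,12),((273+383)/2,80,26)]: print("mark",p,f(*p))
for p in[(341,235,22),(341,330,22),(341,425,22)]: print("tip",p,f(*p))
E
python3 - <<'E'
from plant import bot
import cv2
f=bot.grab_frame("scene")["pixels"][:,:,::-1]
cv2.imwrite("pics/s15.png",cv2.resize(f[205:255,325:375],(600,600),interpolation=2))
E
```

```text
mark (328, 198, 26) 143.23777815045923
mark (328, 204, 12) 144.71754372757545
mark (328.0, 80, 26) 144.16526064422388
tip (341, 235, 22) 140.28994767680553
tip (341, 330, 22) 139.5585231576707
tip (341, 425, 22) 138.83197495204485
```

View pics/s15.png

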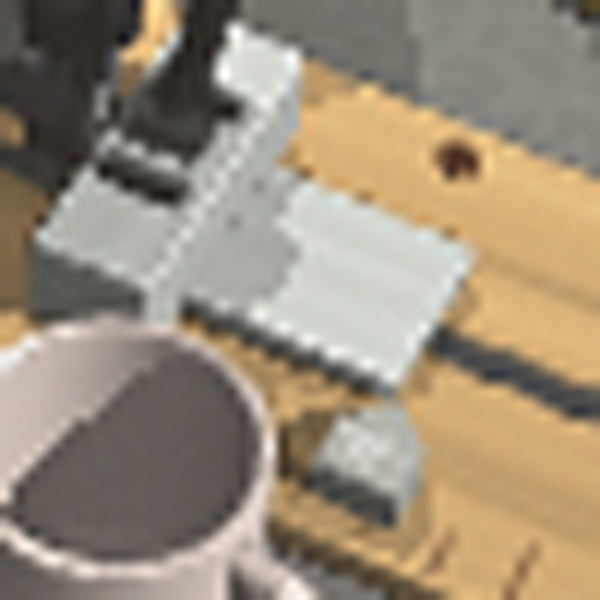

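```bash
python3 - <<'E'
from h import *
z=lambda x,y:tc(x,y,12,(325,205))
for yaw in(.015,.0265):
    g=np.array([yaw,1,0])/np.hypot(1,yaw)
    f=lambda x,y,h: plane("scene",*z(x,y),h)@g
    print([round(f(*p),2) for p in[(393,402,26),(472,262,22),(433,326,22),(395,390,22)]])
# subpixel edges in top: luminance profile
a=cv2.imread("pics/z15.png")
from plant import bot
im=bot.grab_frame("top")["pixels"].astype(float)
b=im[:,:,2] # blue: wood low, metal high
for r in range(193,208): 
    p=b[r,268:284]; d=np.diff(p); w=np.clip(d,0,None); w[w<15]=0
    if w.sum()>0: print(r,round((w*(np.arange(268,283)+.5)).sum()/w.sum(),2))
print(b[180:193,268:284].astype(int))
E
```

```text
[np.float64(138.48), np.float64(136.84), np.float64(136.49), np.float64(136.38)]
[np.float64(145.01), np.float64(142.75), np.float64(142.68), np.float64(142.83)]
193 275.92
194 275.82
195 275.82
196 275.85
197 275.87
198 275.86
199 275.87
200 275.87
201 275.88
202 275.69
203 275.66
204 275.7
205 275.71
206 275.72
207 275.7
[[142 144 138 134 136 132 128 129 130 130 131 128 116 121 129 134]
 [133 136 127 175 199 186 177 179 179 165 144 131 110 118 126 125]
 [140 138 127 188 215 212 220 215 210 207 173 115  78  85  90  88]
 [153 140 130 186 216 216 238 230 216 215 192 128  72  67  72  66]
 [151 137 127 189 216 230 241 239 224 213 193 132  82  86  74  71]
 [153 150 136 200 222 235 241 237 222 214 196 134  90  93  87  78]
 [155 153 150 199 225 231 227 220 215 223 195 123  89  96  95  91]
 [150 153 150 158 192 214 215 214 216 192 143  96  86  89  90  90]
 [141 140 140 140 144 181 207 217 191 139  97  86  83  84  85 114]
 [142 143 139 142 141 143 182 174 129  97  88  86  89  87 118 138]
 [141 140 140 140 141 138 141 129  99  87  86  86  86 116 136 140]
 [137 141 142 140 141 141 138 127 116 112 115 115 115 124 136 132]
 [145 145 144 147 147 147 145 132 139 186 203 202 202 201 201 210]]
```

```bash
python3 - <<'E'
from h import *
for yaw in(.015,.0265):
    g=np.array([yaw,1,0])/np.hypot(1,yaw)
    f=lambda x,y,h: round(plane("top",x,y,h)@g,2)
    print(f(274.5,190,26),f(274.45,182,26),[f(275.9,194,22),f(275.8,200,22),f(275.7,207,22)])
E
```

```text
137.53 138.22 [np.float64(133.37), np.float64(133.3), np.float64(133.16)]
144.05 145.02 [np.float64(139.75), np.float64(139.46), np.float64(139.07)]
```

drive_tool(motion=[0,0,-5,0,0,0,-1,0,0,0,0,0,0,-1])

```text
t: 19.55
ee_pos: [535.7, 21.2, 28.4]
tool_rot: [1.227, 1.191, -1.236]
wrist_force: [0.4, 0.0, -0.1]
opening: -0.2
```

```bash
cat > tip.py <<'E'
from h import *
from plant import bot
im=np.mean([bot.grab_frame("top")["pixels"][:,:,2].astype(float) for _ in range(2)],0)
o=[]
for r in range(193,208):
    p=im[r,262:288]; d=np.clip(np.diff(p),0,None); k=d.argmax(); sl=slice(max(k-2,0),k+3)
    o.append((d[sl]*(np.arange(262,287)[sl]+.5)).sum()/d[sl].sum())
print("tip col",np.median(o).round(2),np.round(o,1))
E
python3 go.py "[536,0,28]"; python3 tip.py
```

```text
t 19.55 pos [535.7  21.2  28.4] open -0.2 F [ 0.4  0.  -0.1]
[[-0.002  1.    -0.031]
 [-0.006 -0.031 -0.999]
 [-1.    -0.002  0.006]]
[-0.02  0.91 -0.18  1.96  0.48  0.32 -0.62]
turn deg [-0.271  0.33   0.097]
shift [ 0.5  1.  21.1]
tip col 275.01 [275.5 275.5 275.3 275.2 275.2 275.3 275.2 275.  274.8 274.8 274.9 275.
 275.  275.  274.9]
```

```bash
python3 look.py 16; python3 - <<'E'
from plant import bot
import cv2
f=bot.grab_frame("scene")["pixels"][:,:,::-1]
g=cv2.imread("pics/z16.png")
s=cv2.resize(f[215:252,335:370],(560,592),interpolation=2)
cv2.imwrite("pics/s16.png",s)
E
```

```text
(no output)
```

View pics/z16.png

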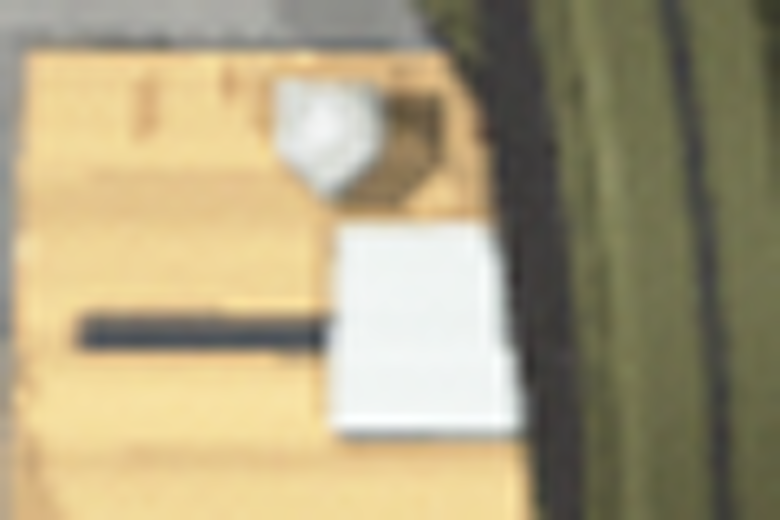

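View pics/s16.png

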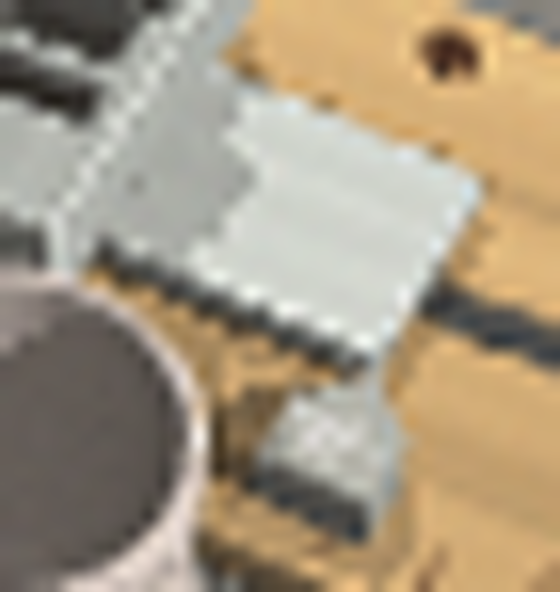

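drive_tool(motion=[0,0,-5,-0.2,0.2,0,-1,0,0,0,0,0,0,-1])

```text
t: 19.95
ee_pos: [535.6, 23.3, 28.4]
tool_rot: [1.225, 1.193, -1.236]
wrist_force: [-0.1, 0.5, 0.3]
opening: 0.3
```

```bash
python3 go.py "[536,0,28]"; python3 tip.py; python3 look.py 17
```

```text
t 19.95 pos [535.6  23.3  28.4] open 0.3 F [-0.1  0.5  0.3]
[[-0.003  1.    -0.03 ]
 [-0.006 -0.03  -1.   ]
 [-1.    -0.003  0.006]]
[-0.03  0.91 -0.18  1.96  0.48  0.32 -0.63]
turn deg [-0.187  0.342  0.15 ]
shift [ 0.5  1.1 23.3]
tip col 274.45 [274.7 274.7 274.7 274.6 274.5 274.5 274.5 274.4 274.4 274.4 274.5 274.3
 274.2 274.3 274.3]
```

View pics/z17.png

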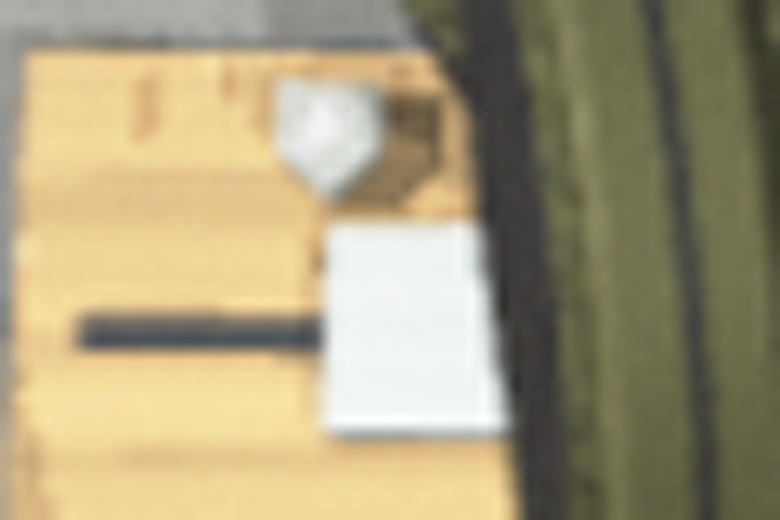

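drive_tool(motion=[0,0,4,0,0,0,-1,0,0,10,0,0,0,-1,0,0,12,0,0,0,-1,0,0,6,0,0,0,-1,-10,0,0,0,0,0,-1,-25,0,0,0,0,0,-1,-30,0,0,0,0,0,-1,-30,0,0,0,0,0,-1,-10,0,0,0,0,0,-1,0,0,0,0,0,0,-1])

```text
t: 21.1
ee_pos: [534.0, -9.6, 139.2]
tool_rot: [1.227, 1.197, -1.234]
wrist_force: [-0.5, -0.0, 0.0]
opening: 0.0
```

```bash
python3 go.py "[480,51,140]"; python3 tip.py; python3 - <<'E'
from plant import bot
import cv2
f=bot.grab_frame("scene")["pixels"][:,:,::-1]
cv2.imwrite("pics/s18.png",cv2.resize(f[165:275,255:405],None,fx=5.3,fy=5.3,interpolation=2))
E
```

```text
t 21.1 pos [534.   -9.6 139.2] open 0.0 F [-0.5 -0.   0. ]
[[-0.004  1.    -0.029]
 [-0.002 -0.029 -1.   ]
 [-1.    -0.004  0.002]]
[ 0.13  0.72 -0.33  1.92  0.41  0.57 -0.5 ]
turn deg [-0.124  0.125  0.202]
shift [ -0.7 -55.7 -59.1]
tip col 274.46 [274.7 274.7 274.7 274.6 274.5 274.5 274.5 274.4 274.4 274.4 274.5 274.3
 274.2 274.2 274.2]
```

View pics/s18.png

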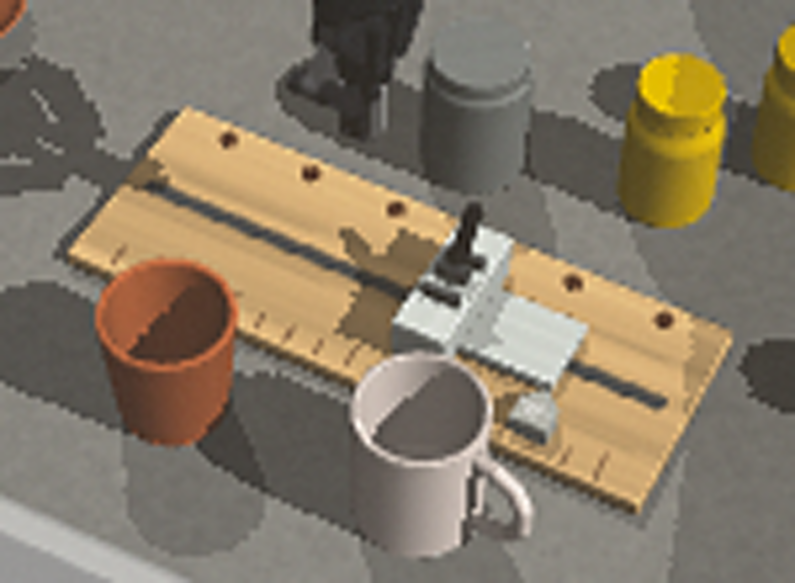

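drive_tool(motion=[0,-12,-6,0,0,0,-1,0,-18,-12,0,0,0,-1,0,-15,-16,0,0,0,-1,0,-7,-14,0,0,0,-1,0,-2,-6,0,0,0,-1,0,0,0,0,0,0,-1,0,0,0,0,0,0,-1])

```text
t: 21.95
ee_pos: [474.1, 45.6, 129.5]
tool_rot: [1.215, 1.207, -1.25]
wrist_force: [0.5, 0.1, -0.9]
opening: 0.1
```

```bash
python3 go.py "[480,51,70]"; python3 - <<'E'
from h import *
g=np.array([.0265,1,0]); 
p=proj("scene",[513.5,52,81.6]); print("exp tip crop",(p-[255,165]+.5)*5.3)
E
```

```text
t 21.95 pos [474.1  45.6 129.5] open 0.1 F [ 0.5  0.1 -0.9]
[[-0.023  0.999 -0.029]
 [-0.006 -0.029 -1.   ]
 [-1.    -0.022  0.006]]
[-0.02  0.69 -0.28  2.08  0.41  0.45 -0.65]
turn deg [-0.156  0.369  1.285]
shift [59.3  7.1 -6. ]
exp tip crop [468.09581621 211.32193659]
```

Lever tip agrees with the expected place. Descend beside it.

drive_tool(motion=[8,3,-3,0,0.4,1.3,-1,15,3,-2,0,0,0,-1,18,0,0,0,0,0,-1,12,0,0,0,0,0,-1,4,0,0,0,0,0,-1,0,0,0,0,0,0,-1])

```text
t: 22.55
ee_pos: [484.3, 45.0, 69.4]
tool_rot: [1.238, 1.187, -1.235]
wrist_force: [-0.1, 0.9, 1.0]
opening: 0.2
```

```bash
python3 go.py "[520,52,70]"; python3 - <<'E'
from plant import bot
import cv2
f=bot.grab_frame("scene")["pixels"][:,:,::-1]
cv2.imwrite("pics/s19.png",cv2.resize(f[165:275,275:405],None,fx=5.4,fy=5.4,interpolation=2))
E
```

```text
t 22.55 pos [484.3  45.   69.4] open 0.2 F [-0.1  0.9  1. ]
[[ 0.004  0.999 -0.038]
 [-0.002 -0.038 -0.999]
 [-1.     0.004  0.002]]
[-0.09  0.8  -0.17  2.11  0.48  0.27 -0.71]
turn deg [-0.642  0.106 -0.246]
shift [-0.5 35.4 -8.4]
```

View pics/s19.png

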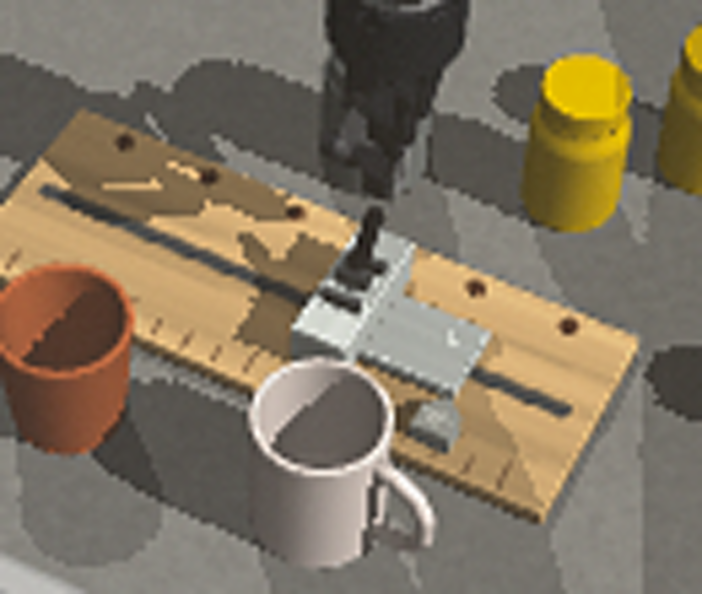

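drive_tool(motion=[0,3,-4,-0.6,0,0,-1,0,4,-3,0,0,0,-1,0,5,0,0,0,0,-1,0,5,0,0,0,0,-1,0,6,0,0,0,0,-1,0,6,0,0,0,0,-1])

```text
t: 23.2
ee_pos: [496.9, 51.7, 71.8]
tool_rot: [1.205, 1.213, -1.249]
wrist_force: [-11.6, 1.7, 12.9]
opening: -0.4
```

```bash
python3 go.py "[536,52,70]"; python3 tip.py; python3 - <<'E'
from plant import bot
import cv2
f=bot.grab_frame("scene")["pixels"][:,:,::-1]
cv2.imwrite("pics/s20.png",cv2.resize(f[165:275,275:405],None,fx=5.4,fy=5.4,interpolation=2))
E
```

```text
t 23.2 pos [496.9  51.7  71.8] open -0.4 F [-11.6   1.7  12.9]
[[-0.027  0.999 -0.021]
 [-0.009 -0.021 -1.   ]
 [-1.    -0.027  0.009]]
[-0.06  0.81 -0.22  2.03  0.46  0.37 -0.68]
turn deg [0.334 0.539 1.545]
shift [ 0.8 39.1 -1.1]
tip col 276.47 [274.3 275.3 275.4 275.7 285.8 276.3 276.5 273.4 273.5 277.4 277.5 277.5
 278.3 278.4 278.5]
```

View pics/s20.png

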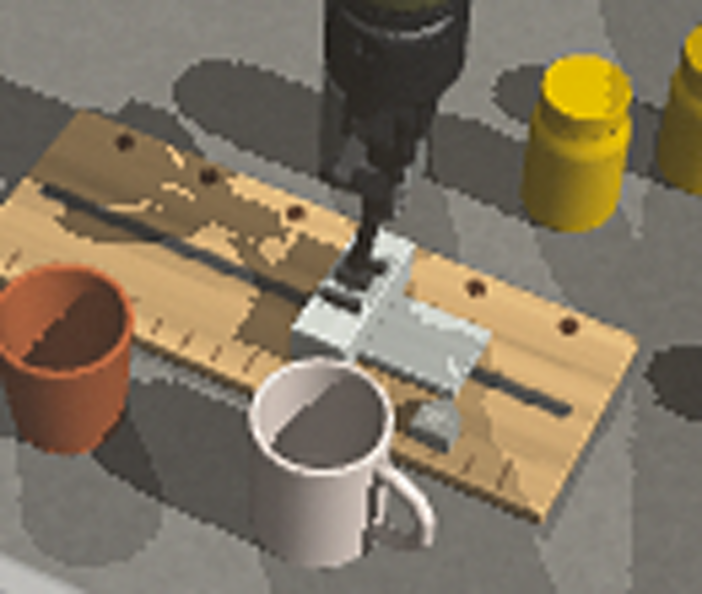

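drive_tool(motion=[0,-4,0,0.3,0.5,1.5,-1,3,-3,0,0,0,0.5,-1,3,0,0,0,0,0,-1,0,0,0,0,0,0,-1])

```text
t: 23.75
ee_pos: [497.8, 52.7, 66.9]
tool_rot: [1.243, 1.182, -1.211]
wrist_force: [0.8, 0.3, -0.2]
opening: 0.2
```

```bash
python3 go.py "[536,52,66]"
```

```text
t 23.75 pos [497.8  52.7  66.9] open 0.2 F [ 0.8  0.3 -0.2]
[[ 0.023  0.999 -0.028]
 [ 0.003 -0.028 -1.   ]
 [-1.     0.023 -0.004]]
[-0.1   0.81 -0.16  2.08  0.49  0.26 -0.71]
turn deg [-0.062 -0.226 -1.308]
shift [ 1.7 38.2 -0.4]
```

drive_tool(motion=[-4,6,0,0,0,-1,-1,-5,7,0,0,0,0,-1,-4,7,0,0,0,0,-1,-2,7,0,0,0,0,-1])

```text
t: 24.15
ee_pos: [523.9, 51.7, 82.0]
tool_rot: [1.23, 1.199, -1.229]
wrist_force: [-1.4, 1.2, -0.7]
opening: 0.1
```

```bash
python3 go.py "[536,52,66]"; python3 - <<'E'
from plant import bot
import cv2
f=bot.grab_frame("scene")["pixels"][:,:,::-1]
cv2.imwrite("pics/s21.png",cv2.resize(f[165:275,275:405],None,fx=5.4,fy=5.4,interpolation=2))
E
```

```text
t 24.15 pos [523.9  51.7  82. ] open 0.1 F [-1.4  1.2 -0.7]
[[-0.001  1.    -0.027]
 [ 0.002 -0.027 -1.   ]
 [-1.    -0.001 -0.002]]
[-0.03  0.81 -0.25  1.98  0.45  0.41 -0.66]
turn deg [-0.021 -0.139  0.069]
shift [16.  12.1 -0.6]
```

View pics/s21.png

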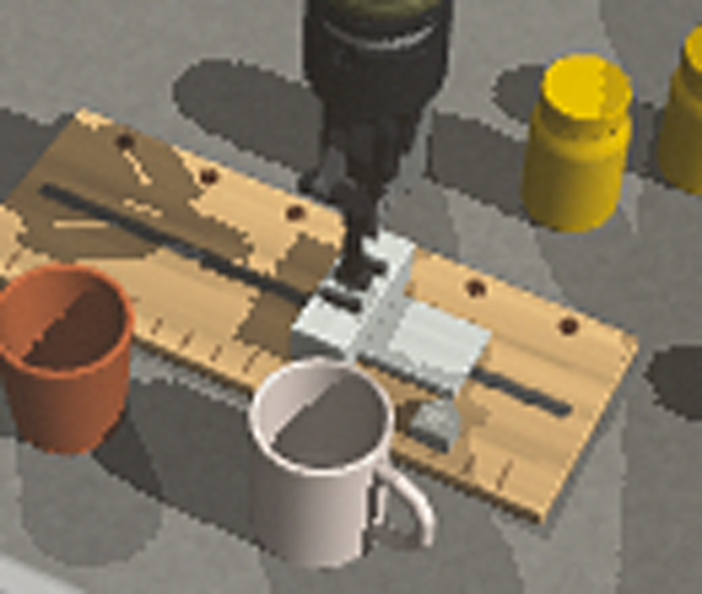

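drive_tool(motion=[1,5,0,0,0,0,-1,3,5,0,0,0,0,-1,3,5,0,0,0,0,-1,2,4,0,0,0,0,-1])

```text
t: 24.6
ee_pos: [543.7, 51.2, 73.9]
tool_rot: [1.229, 1.199, -1.231]
wrist_force: [-17.4, -0.0, 36.0]
opening: 0.1
```

```bash
python3 go.py "[536,52,70]"; python3 - <<'E'
from plant import bot
import cv2
f=bot.grab_frame("scene")["pixels"][:,:,::-1]
cv2.imwrite("pics/s22.png",cv2.resize(f[165:275,275:405],None,fx=5.4,fy=5.4,interpolation=2))
E
```

```text
t 24.6 pos [543.7  51.2  73.9] open 0.1 F [-17.4  -0.   36. ]
[[-0.003  1.    -0.027]
 [ 0.001 -0.027 -1.   ]
 [-1.    -0.003 -0.001]]
[-0.02  0.84 -0.26  1.92  0.45  0.44 -0.64]
turn deg [-0.049 -0.077  0.157]
shift [ 4.  -7.7 -0.6]
```

View pics/s22.png

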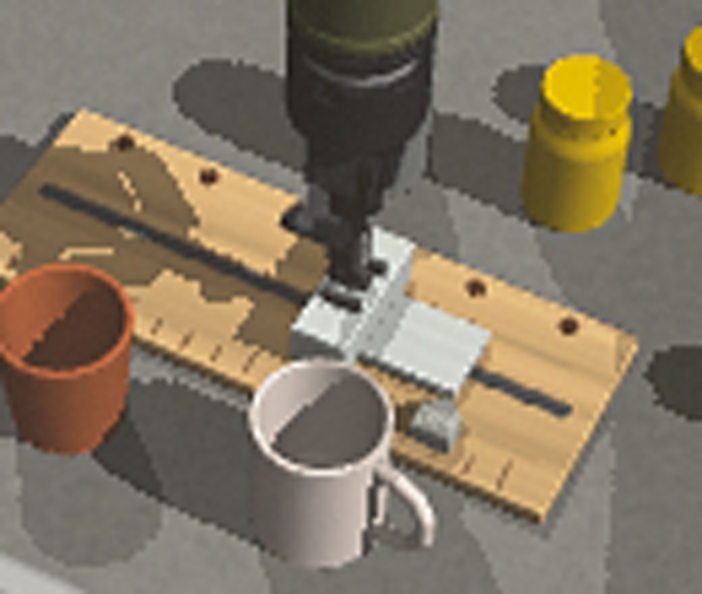

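drive_tool(motion=[-4,-5,0,0,0,0,-1,-10,-8,0,0,0,0,-1,-20,-10,0,0,0,0,-1,-20,-15,5,0,0,0,-1,-20,-20,10,0,0,0,-1,-10,-15,15,0,0,0,-1,0,-10,15,0,0,0,-1,0,0,5,0,0,0,-1])

```text
t: 25.45
ee_pos: [458.7, 4.2, 162.5]
tool_rot: [1.23, 1.198, -1.223]
wrist_force: [0.4, 0.3, -0.6]
opening: 0.4
```

```bash
python3 go.py "[480,-20,150]"; python3 tip.py; python3 look.py 23; python3 - <<'E'
from plant import bot
import cv2
f=bot.grab_frame("scene")["pixels"][:,:,::-1]
cv2.imwrite("pics/s23.png",cv2.resize(f[165:275,275:405],None,fx=5.4,fy=5.4,interpolation=2))
E
```

```text
t 25.45 pos [458.7   4.2 162.5] open 0.4 F [ 0.4  0.3 -0.6]
[[ 0.003  1.    -0.024]
 [ 0.003 -0.024 -1.   ]
 [-1.     0.003 -0.003]]
[ 0.1   0.61 -0.33  2.12  0.42  0.47 -0.57]
turn deg [ 0.168 -0.173 -0.173]
shift [12.5 21.8 23.7]
tip col 274.41 [275.  274.9 274.9 274.5 274.3 274.4 274.4 274.4 274.4 274.4 274.5 274.3
 274.2 274.2 274.2]
```

View pics/s23.png

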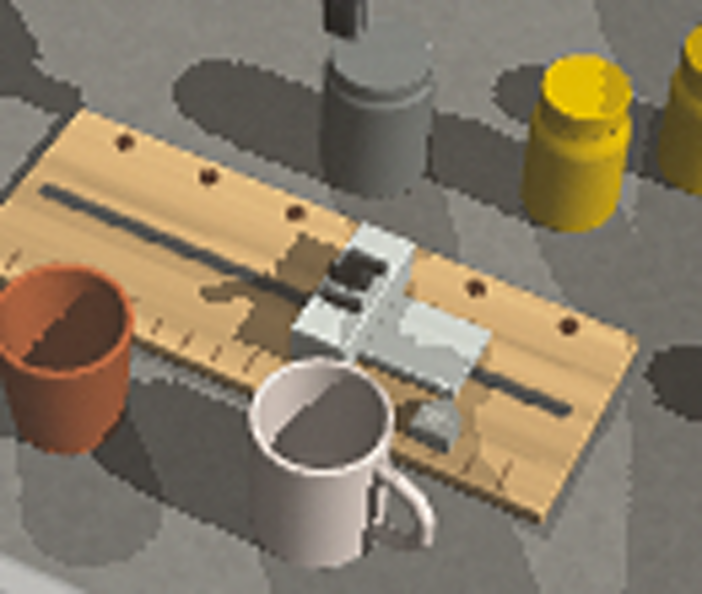

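View pics/t23.png

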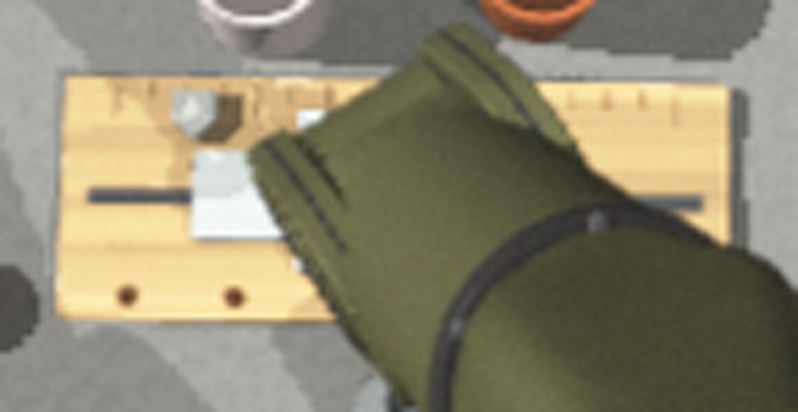

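drive_tool(motion=[-10,0,15,0,0,0,-1,-20,0,25,0,0,0,-1,-20,0,30,0,0,0,-1,0,0,30,0,0,0,-1,0,0,30,0,0,0,-1,0,0,30,0,0,0,-1,0,0,20,0,0,0,-1,0,0,10,0,0,0,-1,0,0,0,0,0,0,-1,0,0,0,0,0,0,-1])

```text
t: 26.65
ee_pos: [469.0, -179.5, 209.7]
tool_rot: [1.231, 1.209, -1.196]
wrist_force: [0.3, 0.8, 0.5]
opening: -0.1
```

```bash
python3 tip.py; python3 look.py 24; python3 - <<'E'
from plant import bot
import cv2
f=bot.grab_frame("scene")["pixels"][:,:,::-1]
cv2.imwrite("pics/s24.png",f)
E
```

```text
tip col 274.44 [274.7 274.7 274.7 274.6 274.4 274.5 274.5 274.4 274.4 274.4 274.5 274.3
 274.2 274.2 274.3]
```

View pics/s24.png

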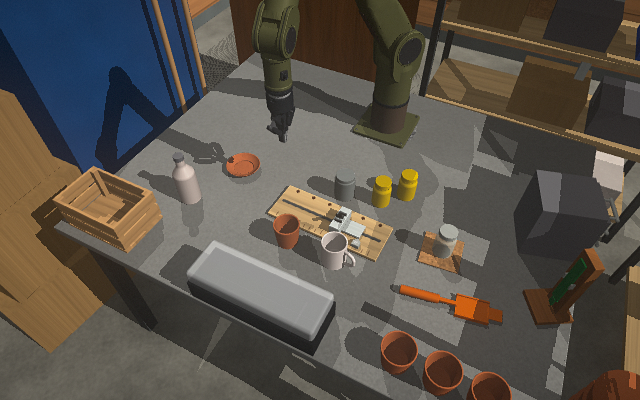

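View pics/t24.png

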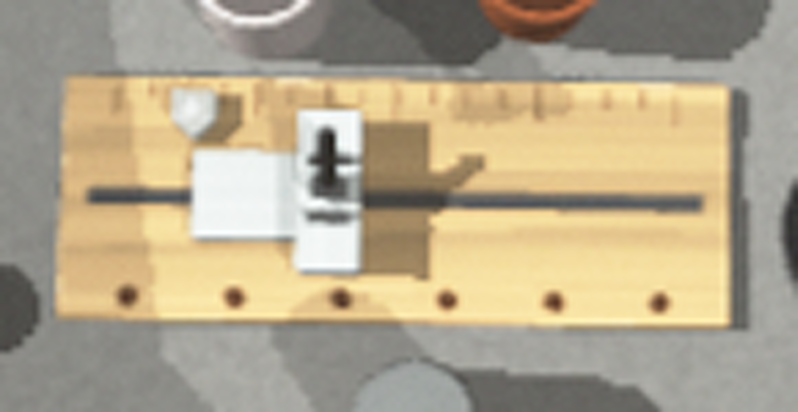

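```bash
python3 - <<'E'
from h import *
for th in(20,26,33,40):
    t=np.radians(th); c=[]
    for s in(-5.5,5.5):
        X=[538+36*np.sin(t)+s*np.cos(t),51.5,54+36*np.cos(t)-s*np.sin(t)]
        p=proj("top",X); c.append(((p-[240,165]+.5)*5.5).round(1))
    print(th,c)
E
```

```text
20 [array([326. , 161.2]), array([326.2, 143.3])]
26 [array([326.1, 154.6]), array([326.3, 138.1])]
33 [array([326.2, 147.5]), array([326.5, 132.6])]
40 [array([326.3, 141. ]), array([326.7, 128. ])]
```

```bash
python3 - <<'E'
from h import *
from plant import bot
for yaw in(.0,.015,.0265):
    g=np.array([yaw,1,0])
    f=lambda x,y,h: plane("top",x,y,h)@g
    print("tip-mark",round(f(274.45,200,22)-f(274.5,190,26),2))
print("jar base expected 488,368; mat 486,367"); print(bot.read_state()["wrist_force"])
print(bot.job_done())
E
```

```text
tip-mark 0.39
tip-mark -0.07
tip-mark -0.43
jar base expected 488,368; mat 486,367
[ 0.13893983 -0.18815578  0.00862506]
the job is handed in; nothing more can be done
None
```

The jar is on the cork mat, the stop is at the mark and the clamp lever is fully over. I handed the job in at about 27 s of the 64 s allowed; no verdict was reported.

- **Jar:** it stands upright and let go. The gripper released it about 2 mm from the mat centre I measured. The last scene picture shows it still standing there.
- **Stop:** it was pushed along in small steps and ended within about 0.5 mm of the mark in the top view. The tongue edge read pixel column 274.44 after the clamp swing, against 274.46 before it, so it did not move.
- **Clamp:** the lever's end matches about 40 degrees to the +x side, which is its full travel. My first push met the end of the lever and jammed at about 17 N, so I backed off and followed its arc. At the far end of the swing the wrist force reached about 40 N before I backed away, and nothing shifted.
- **Bystanders:** none looks moved in the last scene picture; I did not measure them.

The two cameras disagreed: about 4 mm short (top) against 2 mm (scene) during the last nudges. I trusted the finer top view. I did not measure the scene view again after the final nudge.

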